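# Turn the oat biscuit over onto the cooling rack and weight it

### The arm

A 6-joint arm with a two-finger parallel gripper is mounted at the origin on a cart in front of the work surface, level with it; the furniture and walls round the work are solid. World frame = base frame: x ahead of the robot, y to its left, z up, the work surface at z = 0. Lengths are in mm, angles in degrees, forces in N, time in s.
With the tool pointing down it reaches from about 300 to 850 mm from the base axis. Payload 4.2 kg.
Tool frame: the origin (TCP) lies midway between the tips of the shut fingers; the grasp point (between the pads) lies 19 mm behind it (env.grasp_offset is the distance from the TCP to the grasp point, in mm); z points along the fingers, y is the line along which they close (so a half turn about z gives the same grasp; the last joint's range is limited). The gripper opens to 91 mm and grips with 3 to 60 N. Pads are 32 mm wide; open, the fingers measure 118 mm over their backs; the gripper's body (76 mm by 178 mm) begins 60 mm behind the grasp point.
Start: joints at [-76.089, 18.312, 89.639, -0, 72.044, -1.146], TCP at [149.379, -555.274, 213.976] pointing down, gripper open.
Joint ranges: [-177.97, 177.97], [-48.28, 115.42], [12.27, 149.76], [-77.06, 257.06], [2.81, 150.46], [-146.56, 146.56]. Speed limits (degrees/s): [147.25, 147.25, 180, 180, 180, 180].

### API

Orientations are given as [roll, pitch, yaw] about the fixed x, y, z axes, in that order (R = Rz(yaw) Ry(pitch) Rx(roll)).
In Python, from workcell import env, optics gives the robot as it stands. The module is installed in compiled form; this text tells all that it offers.
- The arm moves only by the tool send_rows, never from a script. Its argument "targets" is a list that holds one entry, the list of rows, each a list of 7 numbers: the turn, a rotation vector about the world's x, y, z scaled (see below), then the shift along the world's x, y, z scaled (see below), then the closure, from -1 (fully open) to 1 (shut). In form: [[[rx, ry, rz, x, y, z, gripper], ...]]. A call has 1 to 12 rows; each row shifts and turns the commanded pose from where the row before left it; what a row does not reach is not made up. The controller multiplies each number of a shift by 0.2 m and each number of a turn by pi/2 rad. A row lasts 1/10 s, in which the tool goes at most 50 mm and 8.59 degrees, less where a joint would pass 70% of its speed; a pose out of reach is approached as far as the arm can. A call with a number of a shift or a turn outside -1 to 1 is refused whole. A call with a gripper value outside its range is refused whole. The fingers move at their own pace and stop on an object; "grip_force" is the grip in N (left out, the last holds). Time passes only in rows, so rows that do not move let the fingers close. It gives the time, the measured TCP pose, the force, the opening and the grip force at its end, in the units of the state.
- env.state(): the state, without advancing time (a new reading comes with each control period).
- optics.grab_frame(name): name is "side" or "top" or "wrist"; returns (picture, depth): 384x512x3 uint8, red, green, blue; 384x512 float32, mm along the optical axis (not along the pixel's ray), 0 where there is no reading.
- optics.camera_info(name): a dict with "camera_matrix" (3x3 intrinsics, pixels), "R" (3x3) and "t" (3): a world point X has camera coordinates R X + t; the wrist camera has in their place "mount" (4x4, takes a point from camera to tool coordinates, whose origin is the TCP and whose axes are the flange's). Camera axes: x right, y down, z forward; pixel columns grow to the right and rows downward; lengths in mm; the calibration is good to about 2 mm. A picture is of the moment at which its call begins: read the wrist's pose just before it. camera_info takes no time and is no camera call.
- env.job_done(): hands the job in; it is judged then, once.
Trained networks look in the newest picture that a camera, given by its name, has taken for a name from the list of things; names that differ only in an ending like _2 or _b are one class to them, and where a whole thing is asked for, a point or a joint stands for the part that bears it (a point fixed in the world has none). Each returns a list of dicts, best first, with "conf" (0 to 1); they miss things now and then, are a little off and sometimes report something else, mostly with a low value. They report only what shows in the picture. A call takes as long as a camera call.
- optics.silhouettes(camera, name): "mask" (384x512 bool, what is visible of it) and "at" ([column, row] in pixels, amid what is visible of it).
- optics.place_of(camera, name): "at" ([column, row] in pixels: a listed point, or the origin of a listed thing).
The state is a dict: "time_s": time; "qpos": joint angles; "qvel": joint speeds; "effort": joint torques, N m; "ee_pos": TCP position; "ee_rot": TCP orientation; "force": force on the tool from outside, world axes, zero at the start; "torque": the same for the moment, N m; "gripper_width": finger opening in mm; "gripper_force": force on a finger pad.
Only numpy, scipy, OpenCV 4.12 (cv2) and the standard library are available. Lean on these libraries where they do the work, as an engineer would, in place of code of your own. Each camera call takes 0.05 s, during which the arm holds its last target. There are 200 camera calls.

### The job

Take the slotted turner from its spoon rest, slide its blade under the oat biscuit on the baking sheet and turn the biscuit over the sheet's lip, so that it lies bottom up and flat on the cooling rack. Lay the turner back in its spoon rest and let go of it, then lift the round press off its wire stand and set it gently, flat and central, on the turned biscuit so that it cools flat. Move the biscuit with the turner only, never with the gripper, and leave the things round about where they are.

Things in the scene. Friction and masses are not known exactly. Their poses are not given: they have to be found in the camera images.
- lip_mid (a point): Middle of the top of the turned-up lip of the dark steel baking sheet, at the lip's inner face. The sheet is fixed, 130 mm (x) by 150 mm, 2 mm thick, and lies on the worktop; only one edge has a lip, 3 mm thick, its top 12 mm above the worktop (10 mm above the sheet's top). Axes: z up, y points level over the lip to the rack, x along the lip; the sheet's flat part lies on the -y side and its other three edges are open.
- rack_top (a point): Centre of the top of the fixed wire cooling rack that stands against the outside of the lip: 125 mm (x) by 121 mm (y), wires along y every 14 mm, their tops 12 mm above the worktop, level with the lip. Same axes as the sheet; this point lies 66 mm in +y from lip_mid.
- biscuit_centre (a point): Centre (half-way up) of the round rigid oat biscuit, 95 mm across, 12 mm thick, about 80 g, that lies on the sheet 1 to 17 mm short of the lip. z is the axis of the disc: it points up at the start (pricked face up) and down once turned. Its lower edge is bevelled (flat underside 74 mm across, bevel rising 4.5 mm to near full width), so a blade flat on the sheet runs under it once it is held by the lip; it is too wide to grasp.
- turner_grip (a point): Middle of the black handle of the slotted steel turner (110 g, lies flat by itself). Axes: x along the blade towards its tip, y across, z up when the blade lies flat. Handle 105 mm long, 16 mm wide (y), 20 mm high, rising backwards at 30 degrees from the blade; this point is 44 mm above the blade's underside, 140 mm behind the tip. At the start it lies in the spoon rest, handle towards -y of the world.
- turner_tip (a point): Middle of the turner blade's front edge, on its underside; same axes as turner_grip. The blade is flat, 68 mm long, 66 mm wide, 2 mm thick.
- turner_blade (a point): Centre of the turner's blade; same axes as turner_grip.
- spoon_rest: Fixed round white ceramic spoon rest, a shallow dish 134 mm across with a rim 10 mm high; origin at the centre of its underside, inner floor 4.5 mm above the worktop and flat to 56 mm from the centre. The turner's blade lies in it, its centre at the dish's centre, its neck passing over the rim.
- press_stand: Fixed wire stand on which the press leans; origin on the worktop below its middle, front to its own -x, which points to about -y of the world; about 90 mm deep, 50 mm wide, 65 mm high. Its slope is 35 degrees from level, with two short hooks, 17 mm long, at the lower end.
- press_knob (a point): Middle of the wooden knob of the round steel press (350 g): knob 27 mm in diameter and 30 mm long, its middle 36 mm above the press's flat underside and 15 mm below the press's highest point. z is the press's axis, from plate to knob: at the start it leans 35 degrees from vertical towards the front (-x) of the stand. The plate is 76 mm across and 9 mm thick.
- press_foot (a point): Centre of the press's flat underside; same axes.
- biscuit: The biscuit; origin at the centre of its underside (the face that is down at the start), 6 mm from biscuit_centre; same axes.
- turner: The turner; origin on the underside of the blade in the middle of its rear edge, 68 mm behind the tip.
- press: The press; origin as press_foot.
- scraper: Bystander: bench scraper with black grip lying beyond the sheet, 96x162x17 mm; origin under its centre.
- fluted_ring: Bystander: fluted steel pastry ring, 56 mm across, 30 mm high; origin under its centre.
- scoop: Bystander: small steel measuring cup with a handle, 61x135x37 mm; origin under its centre.
- vanilla: Bystander: dark brown glass bottle, 47 mm across, 118 mm high; origin under its centre.

How it is judged (in metres and radians):
On the way, in this order (a step that is already met when the one before it is completed fails the run):
1. the turner is lifted clear of the spoon rest (height (world z) of turner_blade above 0.025 m), for 0.1 s.
2. the biscuit is tipped up on the turner (angle between biscuit_centre's own z axis and vertical above 0.4 rad and contact force between turner and biscuit above 0.05 N).
3. the biscuit lies bottom up on the rack (angle between biscuit_centre's own z axis and vertical above 3 rad and y of biscuit_centre in the frame of rack_top between -0.032 and 0.035 m and x of biscuit_centre in the frame of rack_top between -0.035 and 0.035 m and z of biscuit_centre in the frame of rack_top below 0.012 m), for 0.2 s.
4. the turner lies in the spoon rest, let go (horizontal distance between turner_blade and spoon_rest below 0.03 m and height (world z) of turner_blade below 0.018 m and angle between turner_blade's own z axis and vertical below 0.2 rad and contact force between the fingers and turner below 0.1 N), for 0.2 s.
5. the press stands flat on the turned biscuit, let go (horizontal distance between press_foot and biscuit_centre below 0.018 m and angle between press_foot's own z axis and vertical below 0.1 rad and z of press_foot in the frame of rack_top below 0.02 m and contact force between press and biscuit above 0.5 N and contact force between the fingers and press below 0.1 N), for 0.2 s.
At the end, for the whole second after the job is handed in: Biscuit bottom up, level within 8 deg, centre within 35 mm of the rack's middle each way (32 mm towards the lip); turner's blade in the spoon rest, within 30 mm of its centre; press on the biscuit, level within 5 deg, within 18 mm of its centre; all released and at rest (all of step 3 and all of step 4 and all of step 5 and linear speed of each of biscuit, press, turner below 0.02 m/s); the robot touches nothing.
It fails at once if the gripper or arm touches the biscuit (contact force between any of the arm, the fingers and biscuit above 0.5 N).
It fails at once if the press is dropped or rammed on the biscuit (contact force between press and biscuit above 80 N or (z of press_foot in the frame of rack_top below 0.022 m and horizontal distance between press_foot and biscuit_centre below 0.04 m and linear speed of press above 0.3 m/s)).
It fails at once if the scraper, pastry ring, measuring cup or bottle is moved (distance of any of scraper, fluted_ring, scoop, vanilla from where it was at the start of the episode above 0.03 m).
It also fails if it takes over 64 s, if anything falls off the work surface, if the arm or the gripper's body presses on something with over 40 N, if the wrist force passes 120 N, or if a joint passes its speed limit or range.

## Working session

There is one attempt and no reset: what is moved stays moved. The work goes in short steps, Python scripts to look and compute and a tool call to move; the robot and the scene stay as the last step left them, time stands still between calls to the robot, and variables do not carry over. Pictures are saved under pics/ and viewed, at most 13 in all, crops included, and the job is handed in when it is done.

Besides the shell and the picture viewer there is one more tool, called as name(argument=value, ...) on one line, values as JSON. send_rows: Moves the arm, as the interface text tells. Its arguments: {"type":"object","properties":{"targets":{"type":"array"},"grip_force":{"type":"number"}},"required":["targets"]}

```bash
mkdir -p pics; cat > h.py <<'E'
import numpy as np, cv2
from workcell import env, optics
from scipy.spatial.transform import Rotation as Ro
def ray(cam,uv):
    i=optics.camera_info(cam);K=np.array(i["camera_matrix"])
    d=np.linalg.inv(K)@[uv[0],uv[1],1.]
    R=np.array(i["R"]);t=np.array(i["t"]).ravel()
    return -R.T@t, R.T@d
def atz(cam,uv,z):
    c,d=ray(cam,uv); return c+d*(z-c[2])/d[2]
def cloud(cam,dep):
    i=optics.camera_info(cam);K=np.array(i["camera_matrix"])
    v,u=np.mgrid[:384,:512]
    P=np.stack([(u-K[0,2])/K[0,0]*dep,(v-K[1,2])/K[1,1]*dep,dep],-1)
    return (P-np.array(i["t"]).ravel())@np.array(i["R"])
def tri(a,b):
    (c1,d1),(c2,d2)=a,b
    A=np.stack([d1,-d2],1);s=np.linalg.lstsq(A,c2-c1,rcond=None)[0]
    p,q=c1+d1*s[0],c2+d2*s[1]; return (p+q)/2,np.linalg.norm(p-q)
E
python3 - <<'E'
from h import *
fr={}
for c in("top","side"):
    p,d=optics.grab_frame(c);fr[c]=(p,cloud(c,d),d)
    cv2.imwrite(f"pics/{c}0.png",p[...,::-1]);np.savez(f"{c}0.npz",p=p,X=fr[c][1],d=d)
np.set_printoptions(precision=1,suppress=True)
for n in "lip_mid rack_top biscuit_centre turner_grip turner_tip turner_blade spoon_rest press_stand press_knob press_foot scraper fluted_ring scoop vanilla".split():
    o=[]
    for c in("top","side"):
        r=optics.place_of(c,n)
        if r:
            u,v=r[0]["at"];iu,iv=int(round(u)),int(round(v))
            o.append((c,ray(c,(u,v))))
            s=fr[c][1][iv,iu] if 0<=iv<384 and 0<=iu<512 else None
            print(n,c,round(r[0]["conf"],2),np.array([u,v]),"surf",s)
    if len(o)==2:print("   tri",*tri(o[0][1],o[1][1]))
print(env.state())
print(env.grasp_offset)
E
```

```text
lip_mid top 0.87 [233.  193.4] surf [625.3   3.6   0.8]
lip_mid side 0.77 [249.4 231.8] surf [629.1  -1.6   9. ]
   tri [623.9   3.3  13.6] 2.41903326927219
rack_top top 0.92 [206.4 188.8] surf [ 505.9  -59.8 1001.1]
rack_top side 0.78 [231.7 248.4] surf [632.8  61.8   6.5]
   tri [632.1  69.2  10.8] 5.807546168611531
biscuit_centre top 0.75 [253.1 193.5] surf [621.5 -47.6  11.6]
biscuit_centre side 0.76 [264.3 221.9] surf [614.3 -41.4  15.5]
   tri [620.5 -48.9  10.3] 5.202145727101103
turner_grip top 0.66 [319.8 257.9] surf [ 464.8 -207.3   46.5]
turner_grip side 0.61 [361.7 188.7] surf [ 454.7 -210.3   50.9]
   tri [ 460.2 -207.8   51.5] 10.617490628922296
turner_tip top 0.95 [266.  270.2] surf [433.3 -80.   10.5]
turner_tip side 0.77 [347.3 233.8] surf [442.9 -82.7   9.1]
   tri [436.8 -78.6  13.7] 7.953411364563318
turner_blade top 0.57 [278.7 266.2] surf [ 442.9 -112.3    5.3]
turner_blade side 0.78 [351.8 227.3] surf [ 444.3 -119.2    5.2]
   tri [ 442.5 -111.4    9.3] 0.33206862086472755
spoon_rest top 0.69 [281.2 268.3] surf [ 438.1 -117.2    5.4]
spoon_rest side 0.86 [348.9
[... 934 characters left out ...]
.7 150.5] surf [ 728.8 -238.6   35.4]
scoop side 0.62 [258.7 179.1] surf [ 735.  -243.3    2.1]
   tri [ 735.7 -243.9    1.3] 0.8359581855097674
vanilla top 0.95 [171.6 123.8] surf [784.8 148.5  75. ]
vanilla side 0.96 [134.7 250.1] surf [787.6 170.1  22.1]
   tri [801.2 161.6  13.5] 6.12725643436366
{'time_s': 1.5, 'qpos': array([-76.1,  18.3,  89.6,   0. ,  72. ,  -1.1]), 'qvel': array([0.1, 0. , 0. , 0.1, 0. , 0.1]), 'effort': array([ -0. , -41.2, -23.2,   0.1,   0. ,  -0. ]), 'ee_pos': array([ 149.4, -555.3,  214. ]), 'ee_rot': array([180. ,  -0. ,  15.1]), 'force': array([-0.3, -0.4, -0.1]), 'torque': array([ 0.,  0., -0.]), 'gripper_force': 0.0, 'gripper_width': 90.96610485288095}
18.8
```

View pics/top0.png

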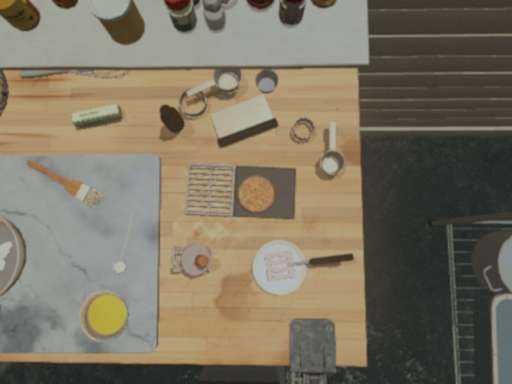

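View pics/side0.png

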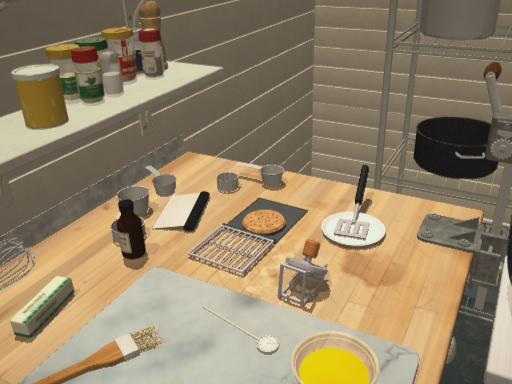

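The top view shows the sheet and biscuit at about (255,193), the rack at (210,190), the dish with the turner at (280,267) with its handle to the right, and the press at (196,261). The side view agrees. Next I refine the axes and get the wrist-camera mount.

```bash
python3 - <<'E'
from h import *
np.set_printoptions(precision=2,suppress=True)
i=optics.camera_info("wrist");print(i)
for c in("top","side"):
    z=np.load(f"{c}0.npz");X=z["X"]
    optics.grab_frame(c)
    for n in("biscuit","turner","spoon_rest","rack_top","press","press_stand"):
        r=optics.silhouettes(c,n)
        if not r:print(c,n,"none");continue
        m=cv2.erode(r[0]["mask"].astype(np.uint8),np.ones((2,2)))>0
        P=X[m];P=P[(z["d"][m]>0)]
        ev,V=np.linalg.eigh(np.cov(P[:,:2].T))
        print(c,n,round(r[0]["conf"],2),len(P),"mean",P.mean(0),"min",np.percentile(P,3,0),"max",np.percentile(P,97,0),"axis",np.degrees(np.arctan2(V[1,1],V[0,1])))
        (cu,cv),rad=cv2.minEnclosingCircle(np.argwhere(r[0]["mask"])[:,::-1].astype(np.float32))
        if n in("biscuit","spoon_rest"):print("   circ",atz(c,(cu,cv),10))
E
```

```text
{'camera_matrix': array([[343.26,   0.  , 253.57],
       [  0.  , 343.26, 187.55],
       [  0.  ,   0.  ,   1.  ]]), 'mount': array([[  -0.  ,   -0.96,   -0.29,   81.41],
       [   1.  ,   -0.  ,   -0.  ,   -0.36],
       [   0.  ,   -0.29,    0.96, -170.81],
       [   0.  ,    0.  ,    0.  ,    1.  ]])}
top biscuit 0.65 1026 mean [619.38 -55.48  13.9 ] min [580.83 -95.3    9.6 ] max [659.   -17.34  17.63] axis 130.70754465003793
   circ [620.56 -55.04  10.  ]
top turner 0.95 582 mean [ 447.27 -157.32   27.77] min [ 413.8  -265.77    4.81] max [470.86 -84.96  79.97] axis 100.59037300705468
top spoon_rest 0.84 1327 mean [ 434.52 -109.21    5.95] min [ 380.51 -168.88    1.99] max [495.03 -55.35  11.02] axis -152.25774038390657
   circ [ 439.33 -110.95   10.  ]
top rack_top 0.87 218 mean [626.01  50.18   9.65] min [570.71   3.17  -0.82] max [693.39 115.71  15.06] axis 151.41362343120736
top press 0.97 669 mean [459.08  88.85  52.28] min [427.36  61.64  25.58] max [489.23 116.08  81.01] axis 169.20609153008468
top press_stand 0.59 139 mean [459.89 137.02  35.07] min [437.86 118.58  -
[... 203 characters left out ...]
.28  10.  ]
side turner 0.92 748 mean [ 452.56 -173.32   18.14] min [ 411.48 -268.59    1.34] max [473.27 -80.79  76.32] axis 103.64088219682466
side spoon_rest 0.75 1143 mean [ 436.87 -110.17    5.69] min [ 380.32 -168.46    2.57] max [497.63 -49.67  10.24] axis 157.02218560255037
   circ [ 437.3  -100.93   10.  ]
side rack_top 0.7 743 mean [625.57  64.75   9.  ] min [568.51   5.39  -0.89] max [694.37 124.58  13.06] axis 177.18371621626034
side press 0.78 526 mean [451.9   96.2   59.57] min [423.72  71.88  35.93] max [477.93 123.56  80.47] axis 98.85992151452831
side press_stand 0.65 566 mean [456.73 120.32  25.36] min [434.8   67.86  -0.44] max [484.51 151.37  67.19] axis 82.74957673923109
```

send_rows(targets=[[[0, 0, 0.09, 0.2, 0.2, 0.05, -1], [0, 0, 0.09, 0.2, 0.15, 0.05, -1], [0, 0, 0.09, 0.2, 0.15, 0.05, -1], [0, 0, 0.09, 0.2, 0.15, 0.05, -1], [0, 0, 0.09, 0.2, 0.15, 0.05, -1], [0, 0, 0.09, 0.2, 0.15, 0.05, -1], [0, 0, 0.09, 0.2, 0.15, 0.05, -1], [0, 0, 0.09, 0.2, 0.15, 0.05, -1], [0, 0, 0.09, 0.1, 0.15, 0.05, -1], [0, 0, 0.022, 0.1, 0.15, 0.05, -1], [0, 0, 0, 0, 0, 0, -1]]])

```text
time_s: 3.3
ee_pos: [501.5, -251.4, 312.7]
ee_rot: [179.8, -0.0, 90.2]
force: [0.6, -1.0, 0.4]
gripper_width: 91.1
gripper_force: 0.0
```

send_rows(targets=[[[0, 0, 0, 0, 0.2, -0.05, -1], [0, 0, 0, 0.05, 0.2, -0.05, -1], [0, 0, 0, 0.05, 0.2, -0.05, -1], [0, 0, 0, 0, 0, 0, -1], [0, 0, 0, 0, 0, 0, -1]]])

```text
time_s: 3.8
ee_pos: [518.5, -134.7, 281.1]
ee_rot: [-180.0, 0.0, 90.0]
force: [-0.1, -1.4, -0.4]
gripper_width: 91.3
gripper_force: 0.0
```

```bash
cat >> h.py <<'E'
def wgrab():
    s=env.state();p,d=optics.grab_frame("wrist")
    i=optics.camera_info("wrist");M=np.array(i["mount"]);K=np.array(i["camera_matrix"])
    R=Ro.from_euler("xyz",s["ee_rot"],degrees=True).as_matrix()
    Rc=R@M[:3,:3];c=R@M[:3,3]+s["ee_pos"]
    v,u=np.mgrid[:384,:512]
    X=np.stack([(u-K[0,2])/K[0,0]*d,(v-K[1,2])/K[1,1]*d,d],-1)@Rc.T+c
    def wr(uv): return c,Rc@np.linalg.inv(K)@[uv[0],uv[1],1.]
    def wz(uv,z): o,dd=wr(uv);return o+dd*(z-o[2])/dd[2]
    return p,d,X,wr,wz
E
python3 - <<'E'
from h import *
np.set_printoptions(precision=1,suppress=True)
p,d,X,wr,wz=wgrab();cv2.imwrite("pics/w1.png",p[...,::-1]);np.savez("w1.npz",p=p,d=d,X=X)
for n,z in dict(lip_mid=12,rack_top=12,biscuit_centre=8,turner_grip=48,turner_tip=5,turner_blade=6,spoon_rest=0,press_knob=65,press_foot=37).items():
    r=optics.place_of("wrist",n)
    if r:print(n,round(r[0]["conf"],2),np.array(r[0]["at"]),wz(r[0]["at"],z))
for n in("biscuit","turner","spoon_rest"):
    r=optics.silhouettes("wrist",n)
    if not r:continue
    m=r[0]["mask"];P=X[m&(d>0)]
    ev,V=np.linalg.eigh(np.cov(P[:,:2].T));print(n,P.mean(0),np.percentile(P,2,0),np.percentile(P,98,0),np.degrees(np.arctan2(V[1,1],V[0,1])))
    if n!="turner":
        c,ax,an=cv2.fitEllipse(max(cv2.findContours(m.astype(np.uint8),0,1)[0],key=len));print(" ell",c,ax,wz(c,12 if n=="biscuit" else 9))
    else:
        for lo,hi in((30,52),(52,85)):
            Q=P[(P[:,2]>lo)&(P[:,2]<hi)];print("  handle slice",Q.mean(0))
E
```

```text
lip_mid 0.69 [350.8  39.6] [633.9  -1.2  12. ]
rack_top 0.72 [188.2 109.7] [436.7 -82.2  12. ]
biscuit_centre 0.56 [332.7  82.6] [616.5 -49.9   8. ]
turner_grip 0.86 [210.  218.7] [ 463.5 -214.3   48. ]
turner_tip 0.57 [188.2 107.6] [435.6 -80.1   5. ]
turner_blade 0.94 [198.  134.6] [ 446.6 -114.2    6. ]
spoon_rest 0.56 [192.1 131.2] [ 438.1 -110.5    0. ]
biscuit [620.8 -51.3  13.6] [579.2 -93.9   9.2] [662.6 -10.4  15.7] 121.08525368139321
 ell (337.2053527832031, 83.45454406738281) (74.2109146118164, 80.13192749023438) [621.2 -50.9  12. ]
turner [ 450.4 -150.8   24.3] [ 412.  -264.9    4.1] [475.6 -77.9  78.8] 99.50999459743035
  handle slice [ 459.3 -198.2   43.4]
  handle slice [ 465.8 -241.9   66.7]
spoon_rest [ 438.4 -105.9    5.9] [ 379.8 -169.2    2.9] [501.1 -49.   10.7] -168.83588230699047
 ell (192.501708984375, 129.18800354003906) (92.93321990966797, 97.29569244384766) [ 440.4 -106.8    9. ]
```

View pics/w1.png

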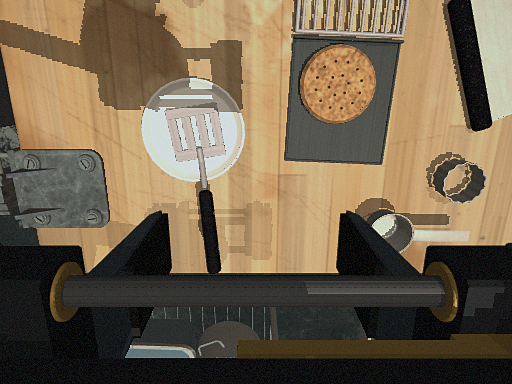

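The wrist view shows the dish at (192,130), the blade with its front edge at (167,113)-(216,104), and the handle running to (214,268). The biscuit is at (338,83). The sheet corners are about (293,37), (404,41), (285,159) and (382,164), with the lip along the top edge.

```bash
python3 - <<'E'
from h import *
np.set_printoptions(precision=1,suppress=True)
z=np.load("w1.npz");
p,d,X,wr,wz=wgrab()
for uv,h in(((293,37),12),((404,41),12),((285,159),2),((382,164),2),((167,113),6),((216,104),6),((177,161),6),((225,153),6)):print(uv,wz(uv,h))
t=np.load("top0.npz");
# rack/sheet from top image
g=cv2.cvtColor(t["p"],cv2.COLOR_RGB2GRAY);m=((g<95)).astype(np.uint8);m[:160]=0;m[225:]=0;m[:,:237]=0;m[:,305:]=0
print("top sheet",[atz("top",q,2) for q in cv2.boxPoints(cv2.minAreaRect(np.argwhere(m)[:,::-1].astype(np.float32)))])
for uv,h in(((187,165),12),((235.5,167),12),((233,217),12),((185,215),12),((296,169),2),((295,218),2)):print("top",uv,atz("top",uv,h))
# height profile of the wrist cloud around biscuit/lip
c=X[...,2]
for x in(575,600,660,680):
    s=(abs(X[...,0]-x)<4)&(X[...,1]>-10)&(X[...,1]<20)
    P=X[s];P=P[np.argsort(P[:,1])];print(x,[(round(a,0),round(b,0)) for a,b in P[::max(1,len(P)//14),1:]])
E
```

```text
(293, 37) [566.    1.9  12. ]
(404, 41) [698.   -2.8  12. ]
(285, 159) [ 561.  -147.2    2. ]
(382, 164) [ 691.2 -154.3    2. ]
(167, 113) [408.9 -86.3   6. ]
(216, 104) [471.7 -75.3   6. ]
(177, 161) [ 417.6 -148.7    6. ]
(225, 153) [ 481.4 -138.1    6. ]
top sheet [array([567. ,  -1.4,   2. ]), array([695.2,  -6.2,   2. ]), array([ 688.1, -155. ,    2. ]), array([ 560.8, -147.9,    2. ])]
top (187, 165) [695.9 121.1  12. ]
top (235.5, 167) [690.6  -2.9  12. ]
top (233, 217) [563.4   2.4  12. ]
top (185, 215) [568.1 123.2  12. ]
top (296, 169) [ 687.1 -157.3    2. ]
top (295, 218) [ 561.9 -153.4    2. ]
575 [(np.float64(-9.0), np.float64(4.0)), (np.float64(-8.0), np.float64(0.0)), (np.float64(-6.0), np.float64(1.0)), (np.float64(-4.0), np.float64(2.0)), (np.float64(-1.0), np.float64(1.0)), (np.float64(1.0), np.float64(12.0)), (np.float64(2.0), np.float64(13.0)), (np.float64(4.0), np.float64(12.0)), (np.float64(7.0), np.float64(-1.0)), (np.float64(8.0), np.float64(-1.0)), (np.float64(9.0), np.float64(12.0)), (np.float64(12.0), np.float64(11.0)), (np.float64(14.0), np.float64(10.0)),
[... 1071 characters left out ...]
.0), np.float64(1.0)), (np.float64(15.0), np.float64(10.0)), (np.float64(17.0), np.float64(-1.0)), (np.float64(19.0), np.float64(1.0))]
680 [(np.float64(-10.0), np.float64(3.0)), (np.float64(-8.0), np.float64(2.0)), (np.float64(-6.0), np.float64(4.0)), (np.float64(-5.0), np.float64(1.0)), (np.float64(-4.0), np.float64(12.0)), (np.float64(-3.0), np.float64(10.0)), (np.float64(-0.0), np.float64(11.0)), (np.float64(2.0), np.float64(-0.0)), (np.float64(3.0), np.float64(1.0)), (np.float64(5.0), np.float64(13.0)), (np.float64(6.0), np.float64(10.0)), (np.float64(11.0), np.float64(-0.0)), (np.float64(14.0), np.float64(1.0)), (np.float64(17.0), np.float64(-0.0)), (np.float64(20.0), np.float64(0.0))]
```

```bash
cat >> h.py <<'E'
def toolR(psi,a):
    """tool closing across a turner at yaw psi, z leaning a deg from down towards psi"""
    R0=Ro.from_euler("z",psi,degrees=True)*Ro.from_euler("x",180,degrees=True)
    y=R0.apply([0,1,0]);return Ro.from_rotvec(np.radians(a)*y)*R0
GO=18.8
def rows(wps,p=None,R=None,g=-1):
    """wps: (tcp,Rot,n,grip); linear+slerp; prints rows"""
    s=env.state()
    if p is None:p=s["ee_pos"]
    if R is None:R=Ro.from_euler("xyz",s["ee_rot"],degrees=True)
    p=np.array(p,float);out=[]
    for q,Q,n,g in wps:
        p0,R0=p.copy(),R;dv=(Q*R0.inv()).as_rotvec()
        for k in range(1,n+1):
            pt=p0+(np.array(q)-p0)*k/n;Rt=Ro.from_rotvec(dv*k/n)*R0
            sh=np.round((pt-p)/200,3);tn=np.round((Rt*R.inv()).as_rotvec()/(np.pi/2),3)
            p=p+sh*200;R=Ro.from_rotvec(tn*np.pi/2)*R
            out.append([float(v)+0. for v in (*tn,*sh)]+[g])
    for i in range(0,len(out),12):print("["+", ".join("["+", ".join(f"{v:g}" for v in r)+"]" for r in out[i:i+12])+"]\n")
    return p,R
E
python3 - <<'E'
from h import *
R=toolR(99,50);P=np.array([459.6,-201.3,36.4]);z=R.as_matrix()[:,2];print(z)
pre=P-110*z
rows([(pre+[0,0,70],R,7,-1),(pre,R,2,-1),(P,R,5,-1)])
E
```

```text
[-0.11983575  0.75661316 -0.64278761]
[[0.079, 0.006, 0.013, -0.033, -0.107, -0.074, -1], [0.079, 0.006, 0.014, -0.033, -0.107, -0.075, -1], [0.08, 0.007, 0.013, -0.032, -0.107, -0.074, -1], [0.079, 0.006, 0.014, -0.033, -0.107, -0.075, -1], [0.079, 0.006, 0.013, -0.033, -0.108, -0.074, -1], [0.079, 0.006, 0.014, -0.033, -0.107, -0.075, -1], [0.079, 0.006, 0.013, -0.033, -0.107, -0.074, -1], [0, 0, 0, 0, 0, -0.175, -1], [0, 0, 0, 0, 0, -0.175, -1], [0, 0, 0, -0.013, 0.083, -0.071, -1], [0, 0, 0, -0.013, 0.084, -0.07, -1], [0, 0, 0, -0.013, 0.083, -0.071, -1]]

[[0, 0, 0, -0.014, 0.083, -0.071, -1], [0, 0, 0, -0.013, 0.083, -0.071, -1]]
```

send_rows(targets=[[[0.079, 0.006, 0.013, -0.033, -0.107, -0.074, -1], [0.079, 0.006, 0.014, -0.033, -0.107, -0.075, -1], [0.08, 0.007, 0.013, -0.032, -0.107, -0.074, -1], [0.079, 0.006, 0.014, -0.033, -0.107, -0.075, -1], [0.079, 0.006, 0.013, -0.033, -0.108, -0.074, -1], [0.079, 0.006, 0.014, -0.033, -0.107, -0.075, -1], [0.079, 0.006, 0.013, -0.033, -0.107, -0.074, -1], [0, 0, 0, 0, 0, -0.175, -1], [0, 0, 0, 0, 0, -0.175, -1], [0, 0, 0, 0, 0, 0, -1], [0, 0, 0, 0, 0, 0, -1]]])

```text
time_s: 5.6
ee_pos: [472.9, -284.4, 107.6]
ee_rot: [180.0, -50.0, 99.0]
force: [-0.0, -0.0, 0.7]
gripper_width: 91.4
gripper_force: 0.0
```

```bash
python3 - <<'E'
from h import *
np.set_printoptions(precision=2,suppress=True)
s=env.state();print(s["ee_pos"],s["ee_rot"],s["qpos"],toolR(99,50).as_euler("xyz",degrees=True))
p,d,X,wr,wz=wgrab();cv2.imwrite("pics/w2.png",p[...,::-1])
for n in("turner_grip","turner_tip","turner_blade"):
    r=optics.place_of("wrist",n)
    if r:print(n,r[0]["conf"],r[0]["at"],wz(r[0]["at"],{"turner_grip":48.5,"turner_tip":4.5,"turner_blade":5.5}[n]))
r=optics.silhouettes("wrist","turner")
if r:
    m=r[0]["mask"]&(d>0);P=X[m];P=P[P[:,2]>30]
    for z in range(35,85,8):
        Q=P[abs(P[:,2]-z)<4]
        if len(Q):print(z,len(Q),Q.mean(0))
R=toolR(99,50);P=np.array([459.6,-201.3,36.4])
rows([(P,R,6,-1)])
E
```

```text
[ 472.94 -284.4   107.64] [179.98 -50.03  99.  ] [-47.27  43.41  79.36  25.69 100.84 -61.61] [180. -50.  99.]
turner_grip 0.88 [251.1, 196.6] [ 461.28 -219.61   48.5 ]
turner_tip 0.87 [250.7, 110.6] [438.02 -79.74   4.5 ]
turner_blade 0.58 [253.3, 133.2] [ 446.37 -113.91    5.5 ]
35 32 [ 456.07 -186.76   37.86]
43 175 [ 457.33 -195.16   43.15]
51 202 [ 459.69 -210.26   51.13]
59 246 [ 462.   -225.64   59.09]
67 376 [ 465.78 -249.03   67.53]
75 614 [ 468.25 -264.36   75.12]
83 310 [ 469.05 -268.97   80.64]
[[0, 0, 0, -0.011, 0.07, -0.06, -1], [0.001, 0.001, 0, -0.012, 0.069, -0.061, -1], [0, 0, 0, -0.011, 0.07, -0.06, -1], [0, 0, 0, -0.012, 0.069, -0.061, -1], [0.001, 0.001, 0, -0.011, 0.07, -0.06, -1], [0, 0, 0, -0.012, 0.069, -0.061, -1]]
```

View pics/w2.png

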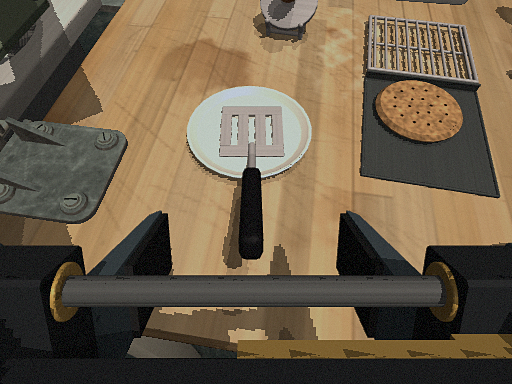

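The turner stands straight ahead in the picture (handle at column 250, blade centred at 252), so the yaw of 99° fits. I grasp.

send_rows(targets=[[[0, 0, 0, -0.011, 0.066, -0.06, -1], [0, 0, 0, -0.011, 0.066, -0.061, -1], [0, 0, 0, -0.011, 0.067, -0.06, -1], [0, 0, 0, -0.011, 0.067, -0.061, -1], [0, 0, 0, -0.011, 0.067, -0.06, -1], [0, 0, 0, -0.011, 0.067, -0.061, -1], [0, 0, 0, 0, 0, 0, 0.5], [0, 0, 0, 0, 0, 0, 1], [0, 0, 0, 0, 0, 0, 1], [0, 0, 0, 0, 0, 0, 1], [0, 0, 0, 0, 0, 0, 1], [0, 0, 0, 0, 0, 0, 1]]], grip_force=50)

```text
time_s: 7.05
ee_pos: [459.7, -204.9, 34.7]
ee_rot: [179.9, -49.9, 99.0]
force: [-0.1, 0.1, -0.2]
gripper_width: 46.3
gripper_force: 0.0
```

send_rows(targets=[[[0, 0, 0, 0, 0, 0, 1], [0, 0, 0, 0, 0, 0, 1], [0, 0, 0, 0, 0, 0, 1], [0, 0, 0, 0, 0, 0, 1], [0, 0, 0, 0, 0, 0, 1], [0, 0, 0, 0, 0, 0, 1]]])

```text
time_s: 7.65
ee_pos: [459.5, -204.5, 34.5]
ee_rot: [180.0, -50.0, 99.0]
force: [0.2, 0.3, -1.1]
gripper_width: 15.7
gripper_force: 50.0
```

```bash
cat >> h.py <<'E'
TCP0=np.array([459.5,-204.5,34.5]);RT0=Ro.from_euler("xyz",[180,-50,99],degrees=True)
A0=Ro.from_euler("z",99,degrees=True);TIP0=np.array([438.8,-79.7,4.5])
OFF=A0.inv().apply(TCP0-TIP0);RREL=A0.inv()*RT0
def tpose(T,yaw=87.7,th=0):
    A=Ro.from_euler("z",yaw,degrees=True)*Ro.from_euler("y",th,degrees=True)
    return np.array(T)+A.apply(OFF),A*RREL
LIP=np.array([630,-1.2,12.]);SY=np.array([.040,.9992,0]);SX=np.array([.9992,-.040,0])
def sp(x,y,z): # sheet frame at lip corner -> world
    return LIP+SX*x+SY*y+np.array([0,0,z])
def inv_t():
    """tip position from the measured state"""
    s=env.state();R=Ro.from_euler("xyz",s["ee_rot"],degrees=True);A=R*RREL.inv()
    T=s["ee_pos"]-A.apply(OFF);e=T-LIP
    return T,np.array([e@SX,e@SY,e[2]]),A.as_euler("ZYX",degrees=True)
E
python3 - <<'E'
from h import *
np.set_printoptions(precision=1,suppress=True)
b=np.array([620.5,-51.5,8])-LIP;print("biscuit in sheet",b@SX,b@SY, OFF)
bx=b@SX
u=TCP0+[0,0,60]
q,Q=tpose(sp(bx,-120,10),th=1.5)
q2,Q2=tpose(sp(bx,-120,-6),th=1.5)
rows([(u,RT0,3,1),(q+[0,0,25],Q,7,1),(q,Q,2,1),(q2,Q2,3,1)],TCP0,RT0)
E
```

```text
biscuit in sheet -7.4803999999999995 -50.639759999999995 [-126.5   -0.9   30. ]
[[0, 0, 0, 0, 0, 0.1, 1], [0, 0, 0, 0, 0, 0.1, 1], [0, 0, 0, 0, 0, 0.1, 1], [-0.002, 0, -0.018, 0.11, -0.03, -0.01, 1], [-0.003, 0, -0.018, 0.11, -0.03, -0.01, 1], [-0.002, 0, -0.018, 0.11, -0.03, -0.01, 1], [-0.003, -0.001, -0.018, 0.11, -0.03, -0.011, 1], [-0.002, 0, -0.018, 0.11, -0.03, -0.01, 1], [-0.002, 0, -0.018, 0.11, -0.03, -0.01, 1], [-0.003, 0, -0.018, 0.111, -0.03, -0.01, 1], [0, 0, 0, 0, 0, -0.062, 1], [0, 0, 0, 0, 0, -0.063, 1]]

[[0, 0, 0, 0, 0, -0.027, 1], [0, 0, 0, 0, 0, -0.026, 1], [0, 0, 0, 0, 0, -0.027, 1]]
```

send_rows(targets=[[[0, 0, 0, 0, 0, 0.1, 1], [0, 0, 0, 0, 0, 0.1, 1], [0, 0, 0, 0, 0, 0.1, 1], [-0.002, 0, -0.018, 0.11, -0.03, -0.01, 1], [-0.003, 0, -0.018, 0.11, -0.03, -0.01, 1], [-0.002, 0, -0.018, 0.11, -0.03, -0.01, 1], [-0.003, -0.001, -0.018, 0.11, -0.03, -0.011, 1], [-0.002, 0, -0.018, 0.11, -0.03, -0.01, 1], [-0.002, 0, -0.018, 0.11, -0.03, -0.01, 1], [-0.003, 0, -0.018, 0.111, -0.03, -0.01, 1], [0, 0, 0, 0, 0, -0.062, 1], [0, 0, 0, 0, 0, 0, 1]]])

```text
time_s: 8.85
ee_pos: [612.2, -245.9, 65.4]
ee_rot: [-179.7, -48.5, 87.5]
force: [-0.6, 0.3, -1.6]
gripper_width: 16.0
gripper_force: 50.0
```

```bash
python3 - <<'E'
from h import *
np.set_printoptions(precision=1,suppress=True)
s=env.state();print(s["force"],s["qpos"],*inv_t())
p,d,X,wr,wz=wgrab();cv2.imwrite("pics/w3.png",p[...,::-1])
r=optics.place_of("wrist","turner_tip");print([(q["conf"],q["at"]) for q in r[:2]]);
if r:print(wz(r[0]["at"],inv_t()[0][2]))
for n in("turner","biscuit"):
    r=optics.silhouettes("wrist",n)
    if r:
        m=r[0]["mask"]&(d>0);P=X[m]
        print(n,np.percentile(P,2,0),np.percentile(P,98,0))
        if n=="turner":
            q=P[(P[:,2]<55)];q=q[q[:,1]>inv_t()[0][1]-55]
            c=q.mean(0);_,_,V=np.linalg.svd(q-c);nn=V[2]*np.sign(V[2][2]);print("blade",len(q),c,q.min(0),q.max(0),"normal",nn)
        else:
            c=cv2.fitEllipse(max(cv2.findContours(m.astype(np.uint8),0,1)[0],key=len))[0];print(wz(c,12))
E
```

```text
[-0.6  0.3 -1.6] [-40.3  48.5  74.   36.1  92.1 -48.2] [ 616.2 -120.3   32.1] [  -9.  -119.5   20.1] [87.7  1.5  0.2]
[]
turner [ 674.2 -255.6    0.5] [ 769.6 -213.5   38.6]<stdin>:14: RuntimeWarning: Mean of empty slice.
  ret = um.true_divide(
Traceback (most recent call last):
ValueError: zero-size array to reduction operation minimum which has no identity
```

View pics/w3.png

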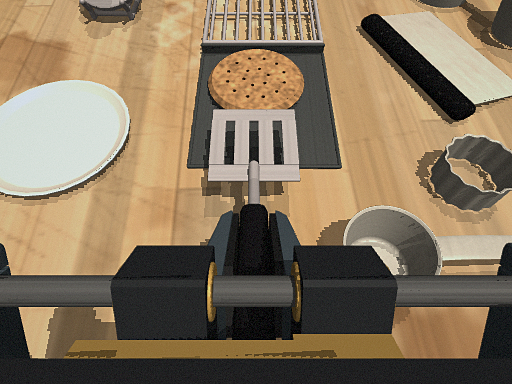

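The blade is ahead in view with its front edge at (214,112)-(298,110), centred on the biscuit at (256,80). The cup at (392,240) is clear on the right. I measure the blade plane in hand from depth.

```bash
python3 - <<'E'
from h import *
np.set_printoptions(precision=2,suppress=True)
p,d,X,wr,wz=wgrab()
T,e,a=inv_t()
Q=X[112:178,214:298].reshape(-1,3);dd=d[112:178,214:298].ravel();Q=Q[(dd>0)&(Q[:,2]>22)&(Q[:,2]<48)]
w=Q-LIP;q=np.stack([w@SX,w@SY,w[:,2]+12],1)
co=np.linalg.lstsq(np.c_[q[:,1]+120,q[:,0],np.ones(len(q))],q[:,2],rcond=None)[0]
print(len(q),"dz/dy deg",np.degrees(np.arctan(co[0])),"dz/dx",np.degrees(np.arctan(co[1])),"ztop at tip",co[2],"bounds",np.percentile(q,[1,99],axis=0),"expected ztop",e[2]+14, e)
for uv in((214,112),(298,110),(208,180),(300,180)):
    o=wz(uv,e[2]+14)-LIP;print(uv,o@SX,o@SY)
c=wz((256,79),12)-LIP;print("biscuit",c@SX,c@SY)
q,Q=tpose(sp(-8.5,-120,-6.5),th=1.5)
rows([(q,Q,3,1)])
E
```

```text
4294 dz/dy deg 0.4204443286104625 dz/dx -0.09016325639365988 ztop at tip 39.46606312258489 bounds [[ -36.92 -184.56   37.44]
 [  25.22 -121.96   44.73]] expected ztop 36.658156720191634 [  -7.89 -120.03   22.66]
(214, 112) -39.04420593175129 -118.72067975674784
(298, 110) 29.62051561213567 -116.67485874712061
(208, 180) -39.410677887515746 -184.9971709388683
(300, 180) 26.223940594724237 -185.16168414791997
biscuit -4.270805848626475 -50.44054075381413
[[0, 0, 0, -0.001, 0, -0.049, 1], [0, 0, 0, -0.001, 0, -0.049, 1], [0, 0, 0.001, 0, 0, -0.048, 1]]
```

```bash
python3 - <<'E'
from h import *
np.set_printoptions(precision=2,suppress=True)
for i in range(3):
    s=env.state();p,d,X,wr,wz=wgrab();print(s["ee_pos"],s["ee_rot"],s["force"])
    w=X-LIP;q=np.stack([w@SX,w@SY,w[...,2]+12],-1)
    def fit(m):
        k=q[m];co=np.linalg.lstsq(np.c_[k[:,1]+120,k[:,0],np.ones(len(k))],k[:,2],rcond=None)[0];return len(k),np.degrees(np.arctan(co[:2])),co[2]
    v,u=np.mgrid[:384,:512]
    print("blade",fit((v>112)&(v<158)&(u>214)&(u<298)&(q[...,2]>22)&(q[...,2]<48)))
    print("sheet",fit((d>0)&(abs(q[...,2]-2)<9)&(abs(q[...,0])<62)&(q[...,1]<-4)&(q[...,1]>-118)&(np.hypot(q[...,0]+6,q[...,1]+50.5)>55)))
    print("table",fit((d>0)&(abs(q[...,2])<9)&(q[...,0]>-170)&(q[...,0]<-70)&(q[...,1]<60)&(q[...,1]>-180)))
E
```

```text
[ 613.08 -246.4    68.05] [-179.98  -48.46   87.62] [ 0.27 -0.39 -1.19]
blade (2643, array([1.16, 0.02]), np.float64(40.05828388528703))
sheet (3065, array([ 0.06, -0.02]), np.float64(2.3090212038177613))
table (17955, array([-0.4 , -2.23]), np.float64(-3.0284087881982993))
[ 613.27 -246.52   68.25] [179.98 -48.44  87.65] [ 0.03  0.15 -0.67]
blade (2639, array([1.07, 0.07]), np.float64(40.18825527096641))
sheet (3051, array([ 0.06, -0.02]), np.float64(2.2858115066351368))
table (17969, array([-0.39, -2.22]), np.float64(-3.02153464701719))
[ 613.42 -246.6    68.36] [179.95 -48.42  87.67] [ 0.33 -0.31 -1.36]
blade (2638, array([1.06, 0.12]), np.float64(40.2975548537447))
sheet (3051, array([ 0.06, -0.02]), np.float64(2.2870190873934617))
table (17977, array([-0.39, -2.21]), np.float64(-3.0091044433900827))
```

```bash
cat >> h.py <<'E'
TCP0=np.array([613.4,-246.6,68.4]);RT0=Ro.from_euler("xyz",[179.95,-48.42,87.67],degrees=True)
A0=Ro.from_euler("z",87.7,degrees=True)*Ro.from_euler("y",-1.0,degrees=True);TIP0=sp(-7.5,-118.5,25.9)
OFF=A0.inv().apply(TCP0-TIP0);RREL=A0.inv()*RT0
E
python3 - <<'E'
from h import *
np.set_printoptions(precision=2,suppress=True)
print(*inv_t())
q,Q=tpose(sp(-7.5,-118.5,-5),th=2)
rows([(q,Q,4,1)])
E
```

```text
[ 617.88 -119.33   37.87] [  -7.39 -118.52   25.87] [87.7  -0.99 -0.01]
[[-0.008, 0, 0, 0, 0.002, -0.03, 1], [-0.009, 0.001, 0, 0, 0.002, -0.031, 1], [-0.008, 0, 0, 0, 0.003, -0.03, 1], [-0.008, 0, 0, 0, 0.002, -0.03, 1]]
```

send_rows(targets=[[[-0.008, 0, 0, 0, 0.002, -0.03, 1], [-0.009, 0.001, 0, 0, 0.002, -0.031, 1], [-0.008, 0, 0, 0, 0.003, -0.03, 1], [-0.008, 0, 0, 0, 0.002, -0.03, 1], [0, 0, 0, 0, 0, -0.005, 1], [0, 0, 0, 0, 0, -0.005, 1], [0, 0, 0, 0, 0, -0.005, 1], [0, 0, 0, 0, 0, -0.003, 1], [0, 0, 0, 0, 0, 0, 1], [0, 0, 0, 0, 0, 0, 1]]])

```text
time_s: 10.2
ee_pos: [613.8, -244.8, 40.2]
ee_rot: [179.9, -45.5, 87.7]
force: [-0.0, -0.1, -0.2]
gripper_width: 15.9
gripper_force: 50.0
```

```bash
python3 - <<'E'
from h import *
np.set_printoptions(precision=2,suppress=True)
for i in range(2):
    p,d,X,wr,wz=wgrab();s=env.state();print(s["force"],s["ee_pos"],*inv_t()[1:])
w=X-LIP;q=np.stack([w@SX,w@SY,w[...,2]+12],-1)
v,u=np.mgrid[:384,:512]
m=(v>112)&(v<158)&(u>214)&(u<298)&(q[...,2]>2.9)&(q[...,2]<18);k=q[m]
co=np.linalg.lstsq(np.c_[k[:,1]+120,k[:,0],np.ones(len(k))],k[:,2],rcond=None)[0];print(len(k),np.degrees(np.arctan(co[:2])),co[2])
E
```

```text
[ 0.64  0.91 -1.35] [ 613.79 -244.82   40.19] [  -7.17 -118.45   -8.86] [87.7   1.97 -0.03]
[ 0.04 -0.27 -0.6 ] [ 613.79 -244.81   40.19] [  -7.17 -118.45   -8.87] [87.7   1.97 -0.03]
2770 [-1.79  0.14] 5.567375449564991
```

send_rows(targets=[[[0, 0, 0, 0, 0, -0.004, 1], [0, 0, 0, 0, 0, -0.003, 1], [0, 0, 0, 0, 0, 0, 1], [0, 0, 0, 0, 0, 0, 1]]])

```text
time_s: 10.7
ee_pos: [613.8, -244.7, 38.7]
ee_rot: [179.9, -45.5, 87.7]
force: [-0.1, 0.3, -1.1]
gripper_width: 15.4
gripper_force: 50.0
```

send_rows(targets=[[[0, 0, 0, 0, 0, -0.003, 1], [0, 0, 0, 0, 0, -0.002, 1], [0, 0, 0, 0, 0, 0, 1], [0, 0, 0, 0, 0, 0, 1]]])

```text
time_s: 11.1
ee_pos: [613.8, -244.7, 38.4]
ee_rot: [179.9, -45.5, 87.7]
force: [-0.6, -1.6, 3.6]
gripper_width: 15.8
gripper_force: 50.0
```

send_rows(targets=[[[0, 0, 0, 0.001, 0.03, 0, 1], [0, 0, 0, 0.001, 0.03, 0, 1], [0, 0, 0, 0.001, 0.03, 0, 1], [0, 0, 0, 0.001, 0.03, 0, 1], [0, 0, 0, 0.002, 0.03, 0, 1], [0, 0, 0, 0.001, 0.03, 0, 1], [0, 0, 0, 0.001, 0.03, 0, 1], [0, 0, 0, 0.001, 0.03, 0, 1], [0, 0, 0, 0.001, 0.03, 0, 1], [0, 0, 0, 0.002, 0.03, 0, 1], [0, 0, 0, 0, 0, 0, 1]]])

```text
time_s: 12.2
ee_pos: [616.5, -183.4, 38.3]
ee_rot: [179.9, -45.5, 87.7]
force: [1.4, 0.6, 3.7]
gripper_width: 16.0
gripper_force: 50.0
```

```bash
python3 - <<'E'
from h import *
np.set_printoptions(precision=2,suppress=True)
p,d,X,wr,wz=wgrab();s=env.state();print(s["force"],s["ee_pos"],*inv_t()[1:]);cv2.imwrite("pics/w4.png",p[:260,130:400,::-1])
E
```

```text
[0.69 1.1  3.9 ] [ 616.5  -183.46   38.2 ] [ -6.93 -56.98 -10.67] [87.71  1.88 -0.04]
```

View pics/w4.png

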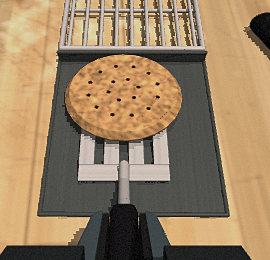

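The blade is running under the biscuit (biscuit at (124,95) in the crop, blade rear edge visible at row 180), and it's well centred. I continue.

send_rows(targets=[[[0, 0, 0, 0.001, 0.025, 0, 1], [0, 0, 0, 0.001, 0.025, 0, 1], [0, 0, 0, 0.001, 0.025, 0, 1], [0, 0, 0, 0.001, 0.025, 0, 1], [0, 0, 0, 0.001, 0.025, 0, 1], [0, 0, 0, 0.001, 0.02, 0, 1], [0, 0, 0, 0.001, 0.015, 0, 1], [0, 0, 0, 0, 0, 0, 1]]])

```text
time_s: 13.05
ee_pos: [617.9, -153.0, 38.3]
ee_rot: [179.8, -45.4, 87.7]
force: [0.3, -3.2, 5.7]
gripper_width: 16.0
gripper_force: 50.0
```

```bash
python3 - <<'E'
from h import *
np.set_printoptions(precision=2,suppress=True)
p,d,X,wr,wz=wgrab();s=env.state();print(s["force"],s["ee_pos"],*inv_t()[1:]);cv2.imwrite("pics/w5.png",p[:260,130:400,::-1])
w=X-LIP;q=np.stack([w@SX,w@SY,w[...,2]+12],-1)
r=optics.silhouettes("wrist","biscuit")
m=r[0]["mask"]&(d>0)&(q[...,2]>9);k=q[m];print(r[0]["conf"],np.percentile(k,[1,50,99],axis=0))
m=m&(abs(q[...,2]-np.median(k[:,2]))<5);k=q[m]
co=np.linalg.lstsq(np.c_[k[:,1]+50,k[:,0],np.ones(len(k))],k[:,2],rcond=None)[0];print(np.degrees(np.arctan(co[:2])),co[2])
E
```

```text
[ 0.67 -4.27  5.93] [ 617.9  -152.97   38.3 ] [ -6.64 -26.51 -10.76] [87.67  1.97 -0.08]
0.84 [[-50.02 -92.44  13.85]
 [ -7.24 -56.35  19.2 ]
 [ 35.93  -8.02  23.61]]
[-5.2   0.06] 18.652862714813605
```

View pics/w5.png

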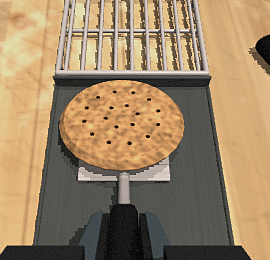

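The biscuit sits on the blade, tilted by 5°, with its rear edge nearly at the neck (crop (122,170)). I push on until it meets the lip.

send_rows(targets=[[[0, 0, 0, 0.001, 0.02, 0, 1], [0, 0, 0, 0, 0.02, 0, 1], [0, 0, 0, 0.001, 0.015, 0, 1], [0, 0, 0, 0, 0, 0, 1], [0, 0, 0, 0, 0, 0, 1]]])

```text
time_s: 13.65
ee_pos: [618.5, -142.3, 38.3]
ee_rot: [179.8, -45.4, 87.7]
force: [0.4, -4.8, 5.9]
gripper_width: 15.9
gripper_force: 50.0
```

```bash
cat > b.py <<'E'
from h import *
np.set_printoptions(precision=2,suppress=True)
p,d,X,wr,wz=wgrab();s=env.state();print(s["force"],s["ee_pos"],*inv_t()[1:],s["time_s"])
w=X-LIP;q=np.stack([w@SX,w@SY,w[...,2]+12],-1)
r=optics.silhouettes("wrist","biscuit")
m=r[0]["mask"]&(d>0)&(q[...,2]>9);k=q[m];print(r[0]["conf"],np.percentile(k,[1,50,99],axis=0))
m=m&(abs(q[...,2]-np.median(k[:,2]))<9);k=q[m]
co=np.linalg.lstsq(np.c_[k[:,1]+50,k[:,0],np.ones(len(k))],k[:,2],rcond=None)[0];print(np.degrees(np.arctan(co[:2])),co[2])
c=cv2.fitEllipse(max(cv2.findContours(r[0]["mask"].astype(np.uint8),0,1)[0],key=len))[0];c=wz(c,np.median(k[:,2]))-LIP;print("centre",c@SX,c@SY)
E
python3 b.py
```

```text
[ 0.05 -4.28  6.42] [ 618.54 -142.32   38.35] [ -6.36 -15.86 -10.76] [87.65  1.99 -0.11] 13.7
0.74 [[-50.62 -92.17  14.96]
 [ -7.71 -56.22  21.05]
 [ 35.31  -7.92  25.84]]
[-6.15  0.05] 20.356131715585658
centre -7.629831362608384 -55.916042250587644
```

```bash
cat > flip.py <<'E'
from h import *
def ramp(t,a,b,m): return m*np.clip((t-a)/(b-a),0,1)
def wp(th,x0=-6.4,a0=-15.9,n0=-10.7):
    # tip in corner frame rotated with turner: along (tip dir), normal
    t0=np.radians(2.0)
    A=a0*np.cos(t0)-n0*np.sin(t0); N=a0*np.sin(t0)+n0*np.cos(t0)
    A+=ramp(th,50,90,12); N+=ramp(th,35,88,8)
    t=np.radians(th)
    return tpose(sp(x0,A*np.cos(t)+N*np.sin(t),-A*np.sin(t)+N*np.cos(t)),yaw=87.7,th=th)
E
python3 - <<'E'
from flip import *
W=[]
for th in [4,7,11,15]+list(range(20,92,4))+list(range(94,119,4)):
    q,Q=wp(th);W.append((q,Q,1,1))
p0,R0=wp(2)
print(len(W),*inv_t()[1:]);rows(W,p0,R0)
E
```

```text
29 [ -6.34924869 -15.89371358 -10.76726095] [87.63996013  1.98815937 -0.10837995]
[[-0.022, 0.001, 0, 0, 0.005, 0.025, 1], [-0.034, 0.001, 0, 0.001, 0.009, 0.036, 1], [-0.044, 0.002, 0, 0, 0.015, 0.048, 1], [-0.044, 0.002, 0, 0.001, 0.019, 0.047, 1], [-0.056, 0.002, 0, 0.001, 0.027, 0.056, 1], [-0.044, 0.002, 0, 0.001, 0.026, 0.043, 1], [-0.045, 0.002, 0, 0.001, 0.028, 0.042, 1], [-0.044, 0.001, 0, 0.001, 0.032, 0.039, 1], [-0.044, 0.002, 0, 0.002, 0.034, 0.038, 1], [-0.045, 0.002, 0, 0.001, 0.039, 0.036, 1], [-0.044, 0.002, 0, 0.002, 0.041, 0.034, 1], [-0.045, 0.002, 0, 0.002, 0.043, 0.031, 1]]

[[-0.044, 0.001, 0, 0.002, 0.048, 0.025, 1], [-0.045, 0.002, 0, 0.002, 0.05, 0.019, 1], [-0.044, 0.002, 0, 0.002, 0.052, 0.015, 1], [-0.044, 0.002, 0, 0.002, 0.052, 0.011, 1], [-0.045, 0.001, 0, 0.002, 0.053, 0.007, 1], [-0.044, 0.002, 0, 0.002, 0.053, 0.003, 1], [-0.045, 0.002, 0, 0.002, 0.052, -0.001, 1], [-0.044, 0.002, 0, 0.002, 0.052, -0.005, 1], [-0.044, 0.002, 0, 0.002, 0.051, -0.009, 1], [-0.045, 0.001, 0, 0.002, 0.05, -0.013, 1], [-0.066, 0.003, 0, 0.003, 0.068, -0.019, 1], [-0.045, 0.002, 0, 0.002, 0.044, -0.015, 1]]

[[-0.044, 0.002, 0, 0.002, 0.043, -0.018, 1], [-0.045, 0.001, 0, 0.001, 0.042, -0.021, 1], [-0.044, 0.002, 0, 0.002, 0.04, -0.024, 1], [-0.044, 0.002, 0, 0.001, 0.038, -0.027, 1], [-0.045, 0.002, 0, 0.002, 0.037, -0.029, 1]]
```

send_rows(targets=[[[-0.022, 0.001, 0, 0, 0.005, 0.025, 1], [-0.034, 0.001, 0, 0.001, 0.009, 0.036, 1], [-0.044, 0.002, 0, 0, 0.015, 0.048, 1], [-0.044, 0.002, 0, 0.001, 0.019, 0.047, 1], [-0.056, 0.002, 0, 0.001, 0.027, 0.056, 1], [-0.044, 0.002, 0, 0.001, 0.026, 0.043, 1], [-0.045, 0.002, 0, 0.001, 0.028, 0.042, 1], [0, 0, 0, 0, 0, 0, 1], [0, 0, 0, 0, 0, 0, 1]]])

```text
time_s: 14.65
ee_pos: [618.5, -115.6, 96.2]
ee_rot: [-180.0, -19.4, 87.8]
force: [0.6, -0.1, -2.0]
gripper_width: 15.8
gripper_force: 50.0
```

```bash
python3 - <<'E'
from h import *
np.set_printoptions(precision=2,suppress=True)
s=env.state();p,d=optics.grab_frame("side");X=cloud("side",d)
pw,dw,Xw,wr,wz=wgrab()
crop=cv2.resize(p[170:290,190:350],None,fx=3,fy=3,interpolation=2)
cw=cv2.resize(pw,(480,360));im=np.zeros((360,960,3),np.uint8);im[:,:480]=crop;im[:,480:]=cw
im=cv2.resize(im,(800,300));cv2.imwrite("pics/c6.png",im[...,::-1])
print(s["force"],s["qpos"],*inv_t()[1:])
E
```

```text
[ 0.56 -0.07 -2.03] [-21.3   31.35  89.07  19.89  67.43 -28.04] [ -8.13 -18.87  -4.77] [87.78 27.94  0.18]
```

View pics/c6.png

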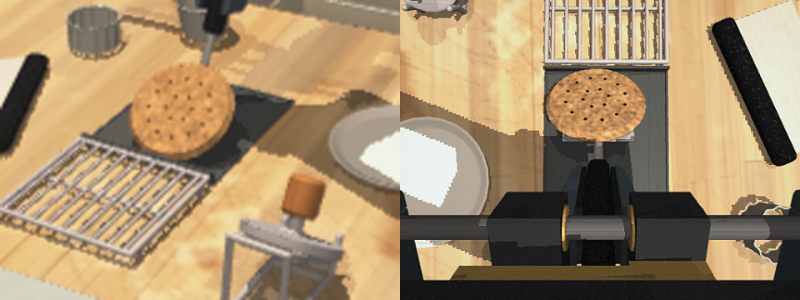

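The side crop shows the biscuit tipped up on the turner at the lip (183,110), and the wrist view shows it centred. I carry on with the rotation.

send_rows(targets=[[[-0.044, 0.001, 0, 0.003, 0.032, 0.045, 1], [-0.044, 0.002, 0, 0.004, 0.034, 0.041, 1], [-0.045, 0.002, 0, 0.003, 0.039, 0.036, 1], [-0.044, 0.002, 0, 0.002, 0.041, 0.034, 1], [-0.045, 0.002, 0, 0.002, 0.043, 0.031, 1], [-0.044, 0.001, 0, 0.002, 0.048, 0.025, 1], [-0.045, 0.002, 0, 0.002, 0.05, 0.019, 1], [-0.044, 0.002, 0, 0.002, 0.052, 0.015, 1], [-0.044, 0.002, 0, 0.002, 0.052, 0.011, 1], [-0.045, 0.001, 0, 0.002, 0.053, 0.007, 1], [-0.044, 0.002, 0, 0.002, 0.053, 0.003, 1], [0, 0, 0, 0, 0, 0, 1]]])

```text
time_s: 15.95
ee_pos: [624.1, -17.2, 150.4]
ee_rot: [-179.9, 24.9, 87.9]
force: [0.1, -3.6, 4.1]
gripper_width: 15.9
gripper_force: 50.0
```

```bash
cat > look.py <<'E'
from h import *
import sys
np.set_printoptions(precision=2,suppress=True)
s=env.state();p,d=optics.grab_frame("side");pt,dt=optics.grab_frame("top")
a=cv2.resize(p[170:290,190:350],(520,390),interpolation=2);b=cv2.resize(pt[140:240,170:310],(280,200),interpolation=2)
im=np.zeros((390,800,3),np.uint8);im[:,:520]=a;im[:200,520:]=b
cv2.imwrite(sys.argv[1],im[...,::-1]);print(s["force"],s["qpos"],*inv_t()[1:],s["time_s"])
E
python3 look.py pics/c7.png
```

```text
[ 0.08 -3.58  4.1 ] [ 10.11  28.14  88.15 -25.72  71.3   22.23] [-6.31 -9.04  7.54] [88.05 72.1   0.36] 15.95
```

View pics/c7.png

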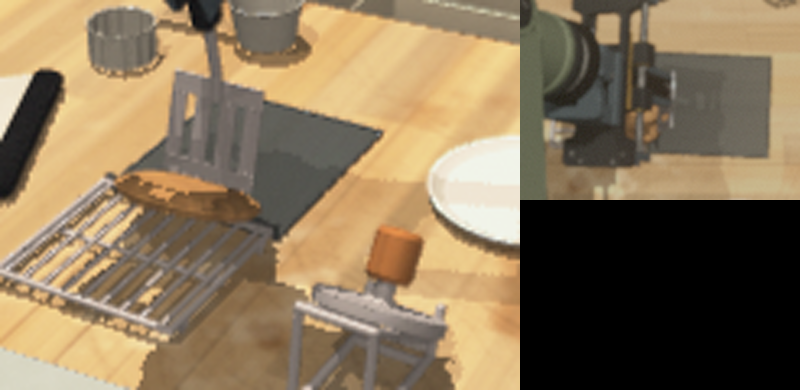

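The side crop shows the biscuit already tipped over the lip, underside showing, at (185,195), with the blade standing behind it. I check with depth after it settles.

send_rows(targets=[[[0, 0, 0, 0, 0, 0, 1], [0, 0, 0, 0, 0, 0, 1]]])

```text
time_s: 16.25
ee_pos: [623.9, -17.9, 150.4]
ee_rot: [180.0, 24.6, 87.6]
force: [-0.2, -2.3, 4.0]
gripper_width: 15.5
gripper_force: 50.0
```

```bash
cat > bp.py <<'E'
from h import *
np.set_printoptions(precision=1,suppress=True)
for c in("side","top"):
    p,d=optics.grab_frame(c);X=cloud(c,d)
    w=X-LIP;q=np.stack([w@SX,w@SY,w[...,2]+12],-1)
    for r in optics.silhouettes(c,"biscuit")[:1]:
        m=r["mask"];m2=cv2.erode(m.astype(np.uint8),np.ones((3,3)))>0
        k=q[m2&(d>0)];print(c,round(r["conf"],2),r["at"],len(k))
        if len(k)<20: continue
        print(np.percentile(k,[3,50,97],axis=0))
        cc=k.mean(0);_,_,V=np.linalg.svd(k-cc);n=V[2];n*=np.sign(n[2]);print("normal",n,"mean",cc, "mean rgb",p[m2].mean(0))
    r=optics.place_of(c,"biscuit_centre")
    if r:print("centre",r[0]["conf"],r[0]["at"],atz(c,r[0]["at"],18)-LIP)
s=env.state();print(s["force"],*inv_t()[1:],s["time_s"])
E
python3 bp.py
```

```text
side 0.9 [246.8, 230.6] 384
[[-54.3   5.7  27.6]
 [-22.2  39.8  41.2]
 [ 20.5  60.6  48.7]]
normal [-0.  -0.3  0.9] mean [-20.2  37.3  40. ] mean rgb [140.1 100.9  62.4]
centre 0.89 [249.1, 232.6] [-9.4 13.8  6. ]
top 0.45 [234.5, 204.5] 74
[[-47.6  -6.   21.2]
 [-34.5   1.3  26. ]
 [-20.6  23.7  37.1]]
normal [-0.  -0.4  0.9] mean [-33.9   6.   27.8] mean rgb [131.7  99.9  66.5]
centre 0.66 [330.7, 150.5] [ 101.5 -242.3    6. ]
[-1.2 -3.2  5.8] [-6.3 -8.2  8.2] [87.7 72.   0. ] 16.55
```

The biscuit is about 160° over. Its near edge is pinned under the blade tip with the lip as fulcrum, which matches the 4 N upward force on the tool. I lift the blade off so it drops flat.

send_rows(targets=[[[0, 0, 0, 0, -0.01, 0.05, 1], [0, 0, 0, 0, -0.02, 0.08, 1], [0, 0, 0, 0, -0.05, 0.08, 1], [0, 0, 0, 0, -0.08, 0, 1], [0, 0, 0, 0, -0.08, 0, 1], [0, 0, 0, 0, 0, 0, 1], [0, 0, 0, 0, 0, 0, 1]]])

```text
time_s: 17.25
ee_pos: [623.6, -65.3, 191.8]
ee_rot: [180.0, 24.5, 87.6]
force: [0.1, 0.1, -0.6]
gripper_width: 16.0
gripper_force: 50.0
```

```bash
python3 bp.py; python3 look.py pics/c8.png
```

```text
side 0.81 [246.5, 235.5] 845
[[-50.4  -7.4  18.6]
 [-15.9  33.1  23.5]
 [ 22.7  67.   25.7]]
normal [-0.  0.  1.] mean [-15.6  32.2  23.1] mean rgb [160.6 116.2  70.8]
centre 0.96 [247.7, 235.3] [-11.8  23.9   6. ]
top 0.58 [212.2, 203.0] 5
centre 0.5 [222.6, 189.7] [ 1.6 29.9  6. ]
[ 0.5  0.2 -0.8] [ -4.1 -54.8  49.6] [87.8 71.9  0. ] 17.55
[ 0.5   0.21 -0.8 ] [  5.77  25.53  86.03 -25.37  73.64  16.4 ] [ -4.   -54.94  49.68] [87.72 71.95 -0.03] 17.55
```

View pics/c8.png

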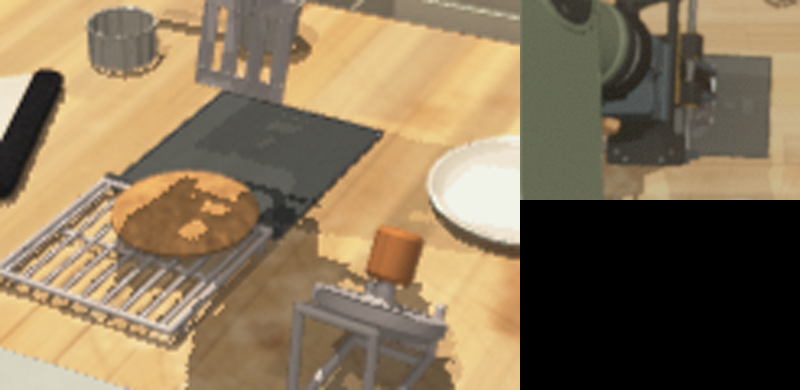

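The biscuit lies flat and bottom up across the lip and rack (185,212), but too near the lip. I measure it with the wrist camera, then push it over with the blade.

```bash
python3 - <<'E'
from h import *
np.set_printoptions(precision=1,suppress=True)
p,d,X,wr,wz=wgrab()
w=X-LIP;q=np.stack([w@SX,w@SY,w[...,2]+12],-1)
r=optics.silhouettes("wrist","biscuit")
for r in r[:2]:
    m=r["mask"];k=q[m&(d>0)];print(r["conf"],r["at"],len(k),np.percentile(k,[1,50,99],axis=0))
    c=cv2.fitEllipse(max(cv2.findContours(m.astype(np.uint8),0,1)[0],key=len));e=wz(c[0],24)-LIP;print(c,e@SX,e@SY)
r=optics.place_of("wrist","biscuit_centre")
if r:e=wz(r[0]["at"],18)-LIP;print(r[0]["conf"],r[0]["at"],e@SX,e@SY)
k=q[(d>0)&(abs(q[...,2]-23.5)<3)&(abs(q[...,0])<70)&(q[...,1]>-30)&(q[...,1]<110)];print(len(k),np.percentile(k,[1,50,99],axis=0))
z=np.load("w1.npz")
E
```

```text
0.82 [245.2, 17.6] 4579 [[-51.6 -20.   18.5]
 [ -9.1   3.8  23.5]
 [ 33.2  18.1  25.6]]
((245.62852478027344, 21.457393646240234), (53.75358963012695, 123.65602111816406), 90.14122009277344) -9.133410371544429 2.869818499694303
0.23 [401.0, 171.1] 159.22369090761376 -152.3298096293574
4109 [[-49.2 -17.9  20.6]
 [ -9.    4.6  23.7]
 [ 31.   18.1  25.6]]
```

```bash
python3 - <<'E'
from h import *
q=lambda y,z:tpose(sp(-9,y,z),yaw=87.7,th=72)
W=[(*q(-42,30),2,1),(*q(-42,4.5),3,1),(*q(-26,4.5),3,1),(*q(2,4.5),6,1)]
rows(W)
E
```

```text
[[0, 0, 0, -0.011, 0.034, -0.049, 1], [-0.001, 0, 0, -0.011, 0.033, -0.05, 1], [0, 0, 0, 0, 0, -0.042, 1], [0, 0, 0, 0, 0, -0.043, 1], [0, 0, 0, 0, 0, -0.042, 1], [0, 0, 0, 0.001, 0.027, 0, 1], [0, 0, 0, 0.001, 0.026, 0, 1], [0, 0, 0, 0.001, 0.027, 0, 1], [0, 0, 0, 0.001, 0.023, 0, 1], [0, 0, 0, 0.001, 0.024, 0, 1], [0, 0, 0, 0.001, 0.023, 0, 1], [0, 0, 0, 0.001, 0.023, 0, 1]]

[[0, 0, 0, 0.001, 0.024, 0, 1], [0, 0, 0, 0.001, 0.023, 0, 1]]
```

send_rows(targets=[[[0, 0, 0, -0.011, 0.034, -0.049, 1], [-0.001, 0, 0, -0.011, 0.033, -0.05, 1], [0, 0, 0, 0, 0, -0.042, 1], [0, 0, 0, 0, 0, -0.043, 1], [0, 0, 0, 0, 0, -0.042, 1], [0, 0, 0, 0, 0, 0, 1], [0, 0, 0, 0, 0, 0, 1], [0, 0, 0, 0, 0, 0, 1]]])

```text
time_s: 18.6
ee_pos: [620.1, -51.3, 147.8]
ee_rot: [179.8, 24.6, 87.6]
force: [0.9, 1.0, -0.9]
gripper_width: 15.7
gripper_force: 50.0
```

```bash
python3 -c "
from h import *
s=env.state();print(s['force'],s['ee_pos'],*inv_t()[1:])
p,d,X,wr,wz=wgrab()
w=X-LIP;q=np.stack([w@SX,w@SY,w[...,2]+12],-1)
r=optics.silhouettes('wrist','biscuit')
if r:
  k=q[r[0]['mask']&(d>0)];print(r[0]['conf'],np.percentile(k,[1,50,99],axis=0))
"
```

```text
[ 0.85586624  0.97605822 -0.87404531] [620.1224925  -51.27578118 147.76576631] [ -8.42726779 -42.44430028   5.04017886] [87.45768458 72.03699925 -0.26365961]
0.56 [[-53.72195689 -19.17324164  18.63086408]
 [ -9.30354776  17.82979452  23.68488848]
 [ 34.88233963  40.23342691  25.49056166]]
```

send_rows(targets=[[[0, 0, 0, 0.001, 0.025, 0, 1], [0, 0, 0, 0.001, 0.025, 0, 1], [0, 0, 0, 0.001, 0.025, 0, 1], [0, 0, 0, 0.001, 0.025, 0, 1], [0, 0, 0, 0.001, 0.025, 0, 1], [0, 0, 0, 0.001, 0.025, 0, 1], [0, 0, 0, 0.001, 0.025, 0, 1], [0, 0, 0, 0.001, 0.025, 0, 1], [0, 0, 0, 0.001, 0.025, 0, 1], [0, 0, 0, 0.001, 0.02, 0, 1], [0, 0, 0, 0, 0, 0, 1], [0, 0, 0, 0, 0, 0, 1]]])

```text
time_s: 19.9
ee_pos: [621.8, -1.9, 147.2]
ee_rot: [179.9, 24.6, 87.7]
force: [-1.0, -0.4, -1.9]
gripper_width: 15.7
gripper_force: 50.0
```

```bash
python3 bp.py; python3 -c "
from h import *
s=env.state();print(s['force'],s['ee_pos'],*inv_t()[1:])
p,d,X,wr,wz=wgrab()
w=X-LIP;q=np.stack([w@SX,w@SY,w[...,2]+12],-1)
r=optics.silhouettes('wrist','biscuit')
if r:
  k=q[r[0]['mask']&(d>0)];print(r[0]['conf'],np.percentile(k,[1,50,99],axis=0))
"
```

```text
side 0.76 [241.8, 244.0] 916
[[-52.8  23.1  18.7]
 [-18.2  64.1  23.5]
 [ 22.9  96.8  25.6]]
normal [-0.  0.  1.] mean [-17.3  62.7  23.1] mean rgb [166.  120.7  73.4]
centre 0.64 [241.8, 241.2] [-11.8  48.    6. ]
top 0.59 [224.2, 203.8] 54
[[-46.7  12.4  19.2]
 [-30.9  22.2  23.5]
 [-19.2  44.2  26.7]]
normal [-0.1 -0.1  1. ] mean [-31.8  29.2  23.4] mean rgb [142.6 109.1  72.9]
centre 0.68 [233.9, 194.6] [-10.8   1.4   6. ]
[ 0.   0.6 -0.4] [-8.9  6.6  4.6] [87.6 72.  -0.1] 20.2
[ 0.02728444  0.57839508 -0.4480581 ] [621.74605443  -2.23196544 147.32457993] [-8.88662402  6.63443529  4.60012469] [87.61718726 72.0331331  -0.09266288]
0.92 [[-55.3581794   13.74224117  18.79735804]
 [-11.99782366  58.65064611  23.6507783 ]
 [ 31.6412034   88.97050646  25.43598907]]
```

```bash
python3 - <<'E'
from h import *
W=[(*tpose(sp(-9,-18,12),th=72),3,1),(*tpose(sp(-9,-25,50),th=72),2,1)]
a=sp(-9,-25,50);b=np.array([436.7,-77.4,50.])
for k in range(1,13):
    f=k/12;W.append((*tpose(a+(b-a)*f,yaw=87.7+11.3*f,th=72*(1-f)),1,1))
W.append((*tpose([436.7,-77.4,14],yaw=99,th=0),4,1))
rows(W)
E
```

```text
[[0, 0, 0, -0.002, -0.041, 0.012, 1], [0, 0, 0, -0.001, -0.041, 0.013, 1], [0, 0, 0, -0.002, -0.041, 0.012, 1], [0, 0, 0, -0.001, -0.018, 0.095, 1], [0, 0, 0, -0.001, -0.017, 0.095, 1], [0.067, -0.002, 0.01, -0.077, -0.09, -0.013, 1], [0.067, -0.001, 0.011, -0.075, -0.088, -0.02, 1], [0.066, 0, 0.01, -0.073, -0.087, -0.026, 1], [0.067, 0.001, 0.011, -0.071, -0.083, -0.034, 1], [0.067, 0.003, 0.01, -0.069, -0.081, -0.04, 1], [0.066, 0.003, 0.011, -0.067, -0.076, -0.045, 1], [0.067, 0.004, 0.01, -0.066, -0.071, -0.052, 1]]

[[0.066, 0.006, 0.011, -0.064, -0.066, -0.056, 1], [0.067, 0.007, 0.01, -0.064, -0.06, -0.061, 1], [0.066, 0.007, 0.01, -0.063, -0.054, -0.065, 1], [0.066, 0.009, 0.011, -0.063, -0.047, -0.068, 1], [0.066, 0.01, 0.01, -0.063, -0.041, -0.07, 1], [0, 0, 0, 0, 0, -0.045, 1], [0, 0, 0, 0, 0, -0.045, 1], [0, 0, 0, 0, 0, -0.045, 1], [0, 0, 0, 0, 0, -0.045, 1]]
```

send_rows(targets=[[[0, 0, 0, -0.002, -0.041, 0.012, 1], [0, 0, 0, -0.001, -0.041, 0.013, 1], [0, 0, 0, -0.002, -0.041, 0.012, 1], [0, 0, 0, -0.001, -0.018, 0.095, 1], [0, 0, 0, -0.001, -0.017, 0.095, 1], [0.067, -0.002, 0.01, -0.077, -0.09, -0.013, 1], [0.067, -0.001, 0.011, -0.075, -0.088, -0.02, 1], [0.066, 0, 0.01, -0.073, -0.087, -0.026, 1], [0.067, 0.001, 0.011, -0.071, -0.083, -0.034, 1], [0.067, 0.003, 0.01, -0.069, -0.081, -0.04, 1], [0.066, 0.003, 0.011, -0.067, -0.076, -0.045, 1], [0.067, 0.004, 0.01, -0.066, -0.071, -0.052, 1]]])

```text
time_s: 21.5
ee_pos: [520.1, -150.8, 147.7]
ee_rot: [179.7, -17.5, 94.3]
force: [0.0, 0.8, -2.2]
gripper_width: 15.7
gripper_force: 50.0
```

send_rows(targets=[[[0.066, 0.006, 0.011, -0.064, -0.066, -0.056, 1], [0.067, 0.007, 0.01, -0.064, -0.06, -0.061, 1], [0.066, 0.007, 0.01, -0.063, -0.054, -0.065, 1], [0.066, 0.009, 0.011, -0.063, -0.047, -0.068, 1], [0.066, 0.01, 0.01, -0.063, -0.041, -0.07, 1], [0, 0, 0, 0, 0, 0, 1], [0, 0, 0, 0, 0, 0, 1], [0, 0, 0, 0, 0, 0, 1]]])

```text
time_s: 22.3
ee_pos: [458.1, -202.4, 84.1]
ee_rot: [179.8, -47.3, 99.1]
force: [-0.2, -0.1, -0.0]
gripper_width: 16.1
gripper_force: 50.0
```

```bash
python3 - <<'E'
from h import *
np.set_printoptions(precision=1,suppress=True)
p,d,X,wr,wz=wgrab();s=env.state();T,e,a=inv_t();print(s["force"],s["ee_pos"],T,a,s["time_s"])
for n,z in(("turner_tip",T[2]),("turner_blade",T[2]+1),("spoon_rest",0)):
    r=optics.place_of("wrist",n)
    if r:print(n,r[0]["conf"],r[0]["at"],wz(r[0]["at"],z))
r=optics.silhouettes("wrist","spoon_rest")
if r:
    m=r[0]["mask"];c=cv2.fitEllipse(cv2.convexHull(max(cv2.findContours(m.astype(np.uint8),0,1)[0],key=len)));print("dish ell",c,wz(c[0],9))
r=optics.silhouettes("wrist","turner")
if r:
    k=X[r[0]["mask"]&(d>0)];k=k[(k[:,1]>-140)&(k[:,2]<75)&(k[:,2]>40)]
    co=np.linalg.lstsq(np.c_[k[:,1]-T[1],k[:,0]-T[0],np.ones(len(k))],k[:,2],rcond=None)[0];print("blade",len(k),np.degrees(np.arctan(co[:2])),co[2],k.min(0),k.max(0))
W=[(*tpose([436.7,-77.4,12],yaw=99,th=0),4,1)]
rows(W)
E
python3 bp.py
```

```text
[-0.1  0.7 -0.4] [ 458.1 -202.2   84.3] [437.6 -77.1  51.2] [99.   0.2 -0.1] 22.35
turner_tip 0.74 [253.6, 115.8] [440.  -82.7  51.2]
turner_blade 0.76 [257.5, 146.7] [ 447.8 -113.8   52.2]
spoon_rest 0.59 [249.8, 178.6] [ 441.  -110.4    0. ]
dish ell ((210.7242431640625, 180.4224090576172), (74.69468688964844, 107.05548858642578), 178.7139129638672) [ 409.1 -123.1    9. ]
blade 4212 [-1.   0.3] 51.45320080296553 [ 407.2 -140.    49.5] [481.4 -74.4  58.8]
[[0, 0, 0, -0.001, -0.001, -0.049, 1], [0, 0, 0, 0, 0, -0.048, 1], [0.001, 0.001, 0, -0.001, -0.001, -0.049, 1], [0, 0, 0, 0, 0, -0.048, 1]]

side 0.9 [243.2, 242.7] 916
[[-53.4  22.5  18.8]
 [-19.3  63.8  23.4]
 [ 20.2  96.7  25.7]]
normal [-0.  0.  1.] mean [-18.3  62.5  23. ] mean rgb [217.7 158.6  94.1]
centre 0.85 [241.5, 242.7] [-13.9  52.9   6. ]
top 0.8 [213.9, 193.3] 961
[[-52.2  15.8  19.6]
 [-13.7  53.2  24. ]
 [ 23.3  91.   27.2]]
normal [-0. -0.  1.] mean [-14.1  53.1  23.8] mean rgb [173.4 135.1  90.3]
centre 0.74 [210.4, 191.3] [-2.5 60.6  6. ]
[ 0.9  0.3 -1.3] [-189.9  -83.8   38. ] [99. -0. -0.] 22.9
```

send_rows(targets=[[[0, 0, 0, 0, 0, -0.049, 1], [0, 0, 0, 0, 0, -0.048, 1], [0, 0, 0, 0, 0, -0.049, 1], [0, 0, 0, 0, 0, -0.048, 1], [0, 0, 0, 0, 0, -0.015, 1], [0, 0, 0, 0, 0, -0.01, 1], [0, 0, 0, 0, 0, 0, 1], [0, 0, 0, 0, 0, 0, 1]]])

```text
time_s: 23.7
ee_pos: [457.5, -202.7, 39.1]
ee_rot: [179.9, -47.4, 99.0]
force: [0.0, -0.9, -0.7]
gripper_width: 15.6
gripper_force: 50.0
```

```bash
python3 - <<'E'
from h import *
np.set_printoptions(precision=1,suppress=True)
s=env.state();T,e,a=inv_t();print(s["force"],s["ee_pos"],T,a,s["time_s"])
E
```

```text
[ 0.  -0.9 -0.7] [ 457.5 -202.7   39.1] [437.1 -77.5   6.3] [99.  0. -0.] 23.7
```

send_rows(targets=[[[0, 0, 0, 0, 0, -0.005, 1], [0, 0, 0, 0, 0, 0, 0.6], [0, 0, 0, 0, 0, 0, -0.2], [0, 0, 0, 0, 0, 0, -1], [0, 0, 0, 0, 0, 0, -1], [0, 0, 0, 0, 0, 0, -1], [0, 0, 0, 0, 0, 0, -1], [0, 0, 0, 0.01, -0.07, 0.07, -1], [0, 0, 0, 0.015, -0.1, 0.1, -1], [0, 0, 0, 0.02, -0.1, 0.1, -1], [0, 0, 0, 0.02, -0.1, 0.1, -1], [0, 0, 0, 0, -0.1, 0.1, -1]]])

```text
time_s: 24.9
ee_pos: [470.6, -297.2, 132.7]
ee_rot: [179.9, -47.4, 99.0]
force: [0.1, 0.0, -0.3]
gripper_width: 90.7
gripper_force: 0.0
```

```bash
python3 - <<'E'
from h import *
np.set_printoptions(precision=1,suppress=True)
p,d,X,wr,wz=wgrab();s=env.state();print(s["gripper_width"],s["ee_pos"],s["ee_rot"],s["qpos"],s["time_s"])
for n,z in(("turner_tip",4.5),("turner_blade",6),("spoon_rest",0),("turner_grip",48.5)):
    r=optics.place_of("wrist",n)
    if r:print(n,r[0]["conf"],r[0]["at"],wz(r[0]["at"],z))
r=optics.silhouettes("wrist","turner")
if r:
    k=X[r[0]["mask"]&(d>0)];k=k[(k[:,1]>-138)&(k[:,2]<20)]
    co=np.linalg.lstsq(np.c_[k[:,1]+77,k[:,0]-437,np.ones(len(k))],k[:,2],rcond=None)[0];print("blade",len(k),np.degrees(np.arctan(co[:2])),co[2],k.min(0),k.max(0))
# press
for c in("top","side"):
    optics.grab_frame(c)
    for n in("press_knob","press_foot"):
        r=optics.place_of(c,n);print(c,n,[(round(q["conf"],2),q["at"]) for q in r[:1]])
E
```

```text
90.65607917983216 [ 471.4 -300.8  135.1] [179.6 -47.1  99.1] [-47.8  41.2  77.4  24.5 102.1 -60.6] 24.95
turner_tip 0.87 [253.6, 108.6] [437.2 -78.8   4.5]
turner_blade 0.88 [257.7, 131.1] [ 447.4 -113.6    6. ]
spoon_rest 0.59 [252.8, 132.1] [ 441.3 -111.     0. ]
turner_grip 0.6 [256.6, 193.2] [ 461.6 -218.7   48.5]
blade 1976 [ 2.7 -0.1] 9.944167352929318 [ 406.6 -138.     3.3] [482.1 -75.3  13. ]
top press_knob [(0.56, [202.6, 256.6])]
top press_foot [(0.93, [194.1, 258.1])]
side press_knob [(0.73, [311.8, 250.6])]
side press_foot [(0.83, [306.5, 265.7])]
```

```bash
python3 - <<'E'
from h import *
R=toolR(90,35);rows([([471,-290,190],toolR(97,45),1,-1),([460,-30,190],R,8,-1),([457,5,165],R,2,-1)])
E
```

```text
[[-0.027, -0.004, -0.021, 0.003, 0.03, 0.292, -1], [-0.014, -0.001, -0.01, -0.007, 0.162, 0, -1], [-0.014, -0.001, -0.01, -0.007, 0.163, 0, -1], [-0.014, 0, -0.009, -0.006, 0.162, 0, -1], [-0.014, -0.001, -0.01, -0.007, 0.163, 0, -1], [-0.014, -0.001, -0.01, -0.007, 0.162, 0, -1], [-0.013, -0.001, -0.01, -0.007, 0.163, 0, -1], [-0.014, -0.001, -0.009, -0.007, 0.162, 0, -1], [-0.014, -0.001, -0.01, -0.007, 0.163, 0, -1], [0, 0, 0, -0.007, 0.087, -0.063, -1], [0, 0, 0, -0.008, 0.088, -0.062, -1]]
```

send_rows(targets=[[[-0.027, -0.004, -0.021, 0.003, 0.02, 0.2, -1], [-0.014, -0.001, -0.01, -0.007, 0.172, 0.092, -1], [-0.014, -0.001, -0.01, -0.007, 0.163, 0, -1], [-0.014, 0, -0.009, -0.006, 0.162, 0, -1], [-0.014, -0.001, -0.01, -0.007, 0.163, 0, -1], [-0.014, -0.001, -0.01, -0.007, 0.162, 0, -1], [-0.013, -0.001, -0.01, -0.007, 0.163, 0, -1], [-0.014, -0.001, -0.009, -0.007, 0.162, 0, -1], [-0.014, -0.001, -0.01, -0.007, 0.163, 0, -1], [0, 0, 0, -0.007, 0.087, -0.063, -1], [0, 0, 0, -0.008, 0.088, -0.062, -1], [0, 0, 0, 0, 0, 0, -1]]])

```text
time_s: 26.7
ee_pos: [455.0, 6.6, 164.5]
ee_rot: [-179.9, -35.1, 90.1]
force: [-0.8, -1.1, -0.4]
gripper_width: 91.2
gripper_force: 0.0
```

send_rows(targets=[[[0, 0, 0, 0, 0, 0, -1], [0, 0, 0, 0, 0, 0, -1]]])

```text
time_s: 26.9
ee_pos: [457.6, 3.6, 165.8]
ee_rot: [179.8, -34.9, 90.1]
force: [-0.4, 1.1, 0.4]
gripper_width: 91.7
gripper_force: 0.0
```

```bash
python3 - <<'E'
from h import *
np.set_printoptions(precision=2,suppress=True)
p,d,X,wr,wz=wgrab();s=env.state();print(s["ee_pos"],s["ee_rot"],s["qpos"],s["time_s"])
cv2.imwrite("pics/w9.png",p[...,::-1])
for n,z in(("press_knob",65),("press_foot",37),("press_stand",0),("biscuit_centre",18),("rack_top",12)):
    r=optics.place_of("wrist",n)
    if r:print(n,r[0]["conf"],r[0]["at"],wz(r[0]["at"],z),X[int(r[0]["at"][1]),int(r[0]["at"][0])])
r=optics.silhouettes("wrist","press")
if r:
    m=r[0]["mask"]&(d>0);k=X[m];c=p[m].astype(int);print("press",len(k))
    kn=k[(c[:,0]-c[:,2]>50)];print("knob pts",len(kn),kn.mean(0),kn.min(0),kn.max(0))
    pl=k[(c[:,0]-c[:,2]<25)]
    for _ in range(3):
        cc=pl.mean(0);_,_,V=np.linalg.svd(pl-cc,full_matrices=False);n=V[2]*np.sign(V[2][2]);pl=pl[abs((pl-cc)@n)<3]
    print("plate",len(pl),cc,n,"tilt",np.degrees(np.arccos(n[2])),"az",np.degrees(np.arctan2(n[1],n[0])))
    (cu,cv),rad=cv2.minEnclosingCircle(np.argwhere(r[0]["mask"])[:,::-1].astype(np.float32));print(cu,cv,rad)
E
```

```text
[457.68   3.53 165.74] [179.82 -34.94  90.04] [-23.78  16.87 109.18  33.38  72.68 -39.3 ] 26.95
press_knob 0.92 [253.8, 178.6] [458.59  76.69  65.  ] [457.86  71.65  80.39]
press_foot 0.62 [258.7, 171.9] [463.54  93.82  37.  ] [462.09  77.59  81.35]
biscuit_centre 0.58 [415.8, 214.5] [620.93  55.34  18.  ] [616.88  54.16  24.82]
press 4627
knob pts 799 [458.9   70.4   76.63] [423.25  57.39  -0.25] [471.57 141.63  84.09]
plate 3708 [460.08  93.04  45.31] [-0.04 -0.57  0.82] tilt 35.057752725727774 az -93.97361500525048
254.5 171.5 39.300228118896484
```

View pics/w9.png

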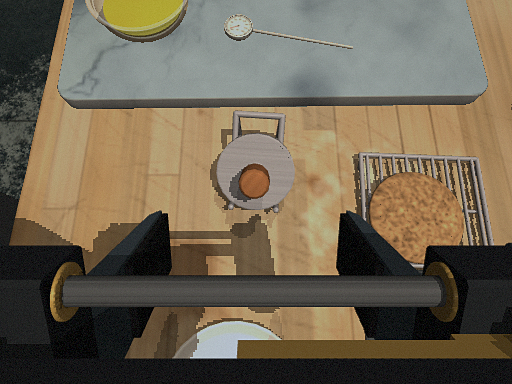

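The press is at (254,172) with its knob centred at (254,181) between the fingers. The biscuit lies flat on the rack at (416,217). Now the grasp along the press's axis.

```bash
python3 - <<'E'
from h import *
np.set_printoptions(precision=2,suppress=True)
p,d,X,wr,wz=wgrab()
r=optics.silhouettes("wrist","biscuit")[0];m=r["mask"]
c=cv2.fitEllipse(max(cv2.findContours(m.astype(np.uint8),0,1)[0],key=len));print("bisc",c,wz(c[0],21))
k=X[m&(d>0)];k=k[k[:,2]>20];print(np.percentile(k,[1,50,99],axis=0),k.mean(0))
R=toolR(86,35);z=R.as_matrix()[:,2];kn=np.array([459,76.5,66.5]);g=kn+18.8*z;print(z,g)
rows([(g-50*z,R,4,-1),(g,R,4,-1)])
E
```

```text
bisc ((416.3414001464844, 214.87200927734375), (82.74786376953125, 95.58179473876953), 115.05889892578125) [619.01  54.65  21.  ]
[[577.48  13.32  20.17]
 [616.89  54.26  23.89]
 [662.33  96.4   25.74]] [618.31  54.77  23.61]
[ 0.04  0.57 -0.82] [459.75  87.26  51.1 ]
[[0, 0, -0.011, 0.001, 0.068, -0.092, -1], [0, 0, -0.011, 0.001, 0.068, -0.091, -1], [0, 0.001, -0.011, 0.001, 0.068, -0.092, -1], [0, 0, -0.011, 0.001, 0.068, -0.091, -1], [0, 0, 0, 0.002, 0.036, -0.051, -1], [0, 0, 0, 0.003, 0.035, -0.052, -1], [0, 0, 0, 0.002, 0.036, -0.051, -1], [0, 0, 0, 0.003, 0.036, -0.051, -1]]
```

send_rows(targets=[[[0, 0, -0.011, 0.001, 0.068, -0.092, -1], [0, 0, -0.011, 0.001, 0.068, -0.091, -1], [0, 0.001, -0.011, 0.001, 0.068, -0.092, -1], [0, 0, -0.011, 0.001, 0.068, -0.091, -1], [0, 0, 0, 0.002, 0.036, -0.051, -1], [0, 0, 0, 0.003, 0.035, -0.052, -1], [0, 0, 0, 0.002, 0.036, -0.051, -1], [0, 0, 0, 0.003, 0.036, -0.051, -1], [0, 0, 0, 0, 0, 0, -1], [0, 0, 0, 0, 0, 0, 0], [0, 0, 0, 0, 0, 0, 1], [0, 0, 0, 0, 0, 0, 1]]], grip_force=40)

```text
time_s: 28.55
ee_pos: [460.2, 87.1, 51.5]
ee_rot: [179.9, -35.0, 86.0]
force: [0.8, 0.2, 0.0]
gripper_width: 70.4
gripper_force: 0.0
```

send_rows(targets=[[[0, 0, 0, 0, 0, 0, 1], [0, 0, 0, 0, 0, 0, 1], [0, 0, 0, 0, 0, 0, 1], [0, 0, 0, 0, 0, 0, 1], [0, 0, 0, 0, 0, 0, 1], [0, 0, 0, 0, 0, 0, 1], [0, 0, 0, 0, 0, 0, 1], [0, 0, 0, 0, 0, 0, 1]]])

```text
time_s: 29.35
ee_pos: [459.5, 87.5, 51.1]
ee_rot: [-180.0, -35.0, 86.0]
force: [-1.4, -1.5, 0.2]
gripper_width: 25.9
gripper_force: 40.0
```

```bash
python3 - <<'E'
from h import *
g=np.array([459.5,87.5,51.1]);R=toolR(86,35);n=-R.as_matrix()[:,2];U=toolR(88,0)
rows([(g+45*n,R,5,1),([470,70,130],toolR(86,20),3,1),([619.5,55,125],U,7,1),([619.5,55,80],U,3,1)],g,R)
E
```

```text
[[0, 0, 0, -0.002, -0.026, 0.037, 1], [0, 0, 0, -0.002, -0.025, 0.037, 1], [0, 0, 0, -0.001, -0.026, 0.037, 1], [0, 0, 0, -0.002, -0.026, 0.036, 1], [0, 0, 0, -0.002, -0.026, 0.037, 1], [-0.055, 0.004, 0, 0.02, 0.014, 0.07, 1], [-0.056, 0.004, 0, 0.021, 0.014, 0.07, 1], [-0.055, 0.004, 0, 0.02, 0.014, 0.07, 1], [-0.032, 0.002, 0.003, 0.107, -0.011, -0.004, 1], [-0.031, 0.001, 0.003, 0.107, -0.011, -0.003, 1], [-0.032, 0.002, 0.003, 0.107, -0.01, -0.004, 1], [-0.032, 0.001, 0.004, 0.106, -0.011, -0.003, 1]]

[[-0.032, 0.002, 0.003, 0.107, -0.011, -0.004, 1], [-0.031, 0.002, 0.003, 0.107, -0.011, -0.003, 1], [-0.032, 0.001, 0.003, 0.107, -0.01, -0.004, 1], [0, 0, 0, 0, 0, -0.075, 1], [0, 0, 0, 0, 0, -0.075, 1], [0, 0, 0, 0, 0, -0.075, 1]]
```

send_rows(targets=[[[0, 0, 0, -0.002, -0.026, 0.037, 1], [0, 0, 0, -0.002, -0.025, 0.037, 1], [0, 0, 0, -0.001, -0.026, 0.037, 1], [0, 0, 0, -0.002, -0.026, 0.036, 1], [0, 0, 0, -0.002, -0.026, 0.037, 1], [-0.055, 0.004, 0, 0.02, 0.014, 0.07, 1], [-0.056, 0.004, 0, 0.021, 0.014, 0.07, 1], [-0.055, 0.004, 0, 0.02, 0.014, 0.07, 1], [-0.032, 0.002, 0.003, 0.107, -0.011, -0.004, 1], [-0.031, 0.001, 0.003, 0.107, -0.011, -0.003, 1], [-0.032, 0.002, 0.003, 0.107, -0.01, -0.004, 1], [-0.032, 0.001, 0.004, 0.106, -0.011, -0.003, 1]]])

```text
time_s: 30.55
ee_pos: [555.6, 61.2, 127.5]
ee_rot: [180.0, -8.4, 87.2]
force: [-0.1, -0.6, -4.1]
gripper_width: 26.0
gripper_force: 40.0
```

send_rows(targets=[[[-0.032, 0.002, 0.003, 0.107, -0.011, -0.004, 1], [-0.031, 0.002, 0.003, 0.107, -0.011, -0.003, 1], [-0.032, 0.001, 0.003, 0.107, -0.01, -0.004, 1], [0, 0, 0, 0, 0, 0, 1], [0, 0, 0, 0, 0, 0, 1], [0, 0, 0, 0, 0, 0, 1]]])

```text
time_s: 31.15
ee_pos: [618.3, 54.6, 124.7]
ee_rot: [-179.9, -0.0, 88.0]
force: [0.4, 0.4, -3.9]
gripper_width: 25.7
gripper_force: 40.0
```

```bash
cat > pr.py <<'E'
from h import *
np.set_printoptions(precision=2,suppress=True)
s=env.state();print(s["ee_pos"],s["ee_rot"],s["force"],s["gripper_width"],s["time_s"])
o={}
for c in("side","top"):
    p,d=optics.grab_frame(c);X=cloud(c,d)
    for n in("press_foot","press_knob","biscuit_centre"):
        r=optics.place_of(c,n)
        if r:
            o.setdefault(n,[]).append(ray(c,r[0]["at"]));print(c,n,round(r[0]["conf"],2),r[0]["at"],atz(c,r[0]["at"],18) if n[0]=="b" else "")
    r=optics.silhouettes(c,"press")
    if r:
        k=X[r[0]["mask"]&(d>0)];print(c,"press",r[0]["conf"],len(k),np.percentile(k,[2,50,98],axis=0))
for n in o:
    if len(o[n])==2:print("tri",n,*tri(*o[n]))
p,d,X,wr,wz=wgrab()
for n in("press","biscuit"):
    r=optics.silhouettes("wrist",n)
    if r:k=X[r[0]["mask"]&(d>0)];print("wrist",n,r[0]["conf"],len(k),np.percentile(k,[2,50,98],axis=0))
E
python3 pr.py
```

```text
[618.35  54.63 124.7 ] [-179.86   -0.01   87.95] [ 0.44  0.43 -3.87] 25.705297327455256 31.15
side press_foot 0.97 [239.4, 201.8] 
side press_knob 0.89 [238.3, 185.7] 
side biscuit_centre 0.71 [351.1, 229.0] [437.45 -91.05  18.  ]
side press 0.63 776 [[ 581.45 -117.15    0.27]
 [ 614.55   63.23  116.94]
 [ 729.43   89.07  158.34]]
top press_foot 0.62 [209.5, 191.6] 
top press_knob 0.53 [208.1, 187.8] 
top biscuit_centre 0.51 [211.0, 191.0] [628.25  57.9   18.  ]
top press 0.57 110 [[595.47  14.23  39.9 ]
 [618.07  21.17 117.63]
 [643.58  26.06 121.05]]
tri press_foot [616.    50.56 110.45] 1.4184037853253388
tri press_knob [619.09  49.04 143.85] 1.2425195632683297
tri biscuit_centre [512.71  25.43  95.15] 214.608772057592
wrist press 0.62 7647 [[586.14  53.65 113.89]
 [620.45  67.59 117.54]
 [653.98  89.39 158.97]]
wrist biscuit 0.85 4111 [[577.43  54.39  18.3 ]
 [621.46  78.86  23.19]
 [663.55  99.26  25.18]]
```

send_rows(targets=[[[0, 0, 0, 0.003, 0, -0.06, 1], [0, 0, 0, 0.002, 0, -0.08, 1], [0, 0, 0, 0, 0, -0.08, 1], [0, 0, 0, 0, 0, -0.06, 1], [0, 0, 0, 0, 0, -0.05, 1], [0, 0, 0, 0, 0, -0.03, 1], [0, 0, 0, 0, 0, -0.02, 1], [0, 0, 0, 0, 0, 0, 1], [0, 0, 0, 0, 0, 0, 1]]])

```text
time_s: 32.7
ee_pos: [621.2, 55.1, 49.4]
ee_rot: [179.9, -0.0, 88.0]
force: [0.7, -0.8, -3.5]
gripper_width: 25.9
gripper_force: 40.0
```

```bash
python3 - <<'E'
from h import *
np.set_printoptions(precision=2,suppress=True)
p,d,X,wr,wz=wgrab();s=env.state();print(s["ee_pos"],s["ee_rot"],s["force"])
for n in("press","biscuit"):
    r=optics.silhouettes("wrist",n)
    if r:
        k=X[r[0]["mask"]&(d>0)];print(n,r[0]["conf"],len(k),np.percentile(k,[2,50,98],axis=0))
        k=k[abs(k[:,2]-np.median(k[:,2]))<4];cc=k.mean(0);_,_,V=np.linalg.svd(k-cc,full_matrices=False);print(V[2]*np.sign(V[2][2]),len(k))
E
```

```text
[621.28  55.11  49.58] [179.92  -0.    88.  ] [ 0.74  0.32 -3.58]
press 0.55 7764 [[587.47  53.79  36.96]
 [621.88  67.76  41.92]
 [655.45  89.53  83.35]]
[-0.    0.01  1.  ] 5417
biscuit 0.84 4386 [[575.76  47.12  17.27]
 [619.16  86.    21.48]
 [665.34  99.91  24.99]]
[ 0.   -0.01  1.  ] 4223
```

send_rows(targets=[[[0, 0, 0, -0.004, 0, -0.015, 1], [0, 0, 0, 0, 0, -0.012, 1], [0, 0, 0, 0, 0, -0.008, 1], [0, 0, 0, 0, 0, -0.004, 1], [0, 0, 0, 0, 0, 0, 1], [0, 0, 0, 0, 0, 0, 1]]])

```text
time_s: 33.45
ee_pos: [620.0, 55.1, 41.1]
ee_rot: [180.0, 0.0, 88.0]
force: [-0.2, 0.3, -3.6]
gripper_width: 25.9
gripper_force: 40.0
```

send_rows(targets=[[[0, 0, 0, 0, 0, -0.002, 1], [0, 0, 0, 0, 0, -0.002, 1], [0, 0, 0, 0, 0, 0, 1], [0, 0, 0, 0, 0, 0, 1]]])

```text
time_s: 33.85
ee_pos: [620.1, 55.0, 40.6]
ee_rot: [180.0, 0.0, 88.0]
force: [-0.6, -0.1, -0.4]
gripper_width: 25.9
gripper_force: 40.0
```

send_rows(targets=[[[0, 0, 0, 0, 0, 0, 0.6], [0, 0, 0, 0, 0, 0, 0.2], [0, 0, 0, 0, 0, 0, -0.3], [0, 0, 0, 0, 0, 0, -1], [0, 0, 0, 0, 0, 0, -1], [0, 0, 0, 0, 0, 0, -1], [0, 0, 0, 0, 0, 0.05, -1], [0, 0, 0, 0, 0, 0.1, -1], [0, 0, 0, 0, 0, 0.15, -1], [0, 0, 0, 0, -0.1, 0.2, -1], [0, 0, 0, -0.1, -0.15, 0.15, -1], [0, 0, 0, -0.1, -0.15, 0.1, -1]]])

```text
time_s: 35.05
ee_pos: [580.7, -25.6, 193.7]
ee_rot: [179.7, 0.0, 88.1]
force: [-0.8, -0.5, 0.0]
gripper_width: 91.2
gripper_force: 0.0
```

send_rows(targets=[[[0, 0, 0, -0.1, -0.15, 0.1, -1], [0, 0, 0, 0, -0.15, 0, -1], [0, 0, 0, 0, -0.1, 0, -1], [0, 0, 0, 0, 0, 0, -1], [0, 0, 0, 0, 0, 0, -1]]])

```text
time_s: 35.55
ee_pos: [559.9, -104.8, 210.8]
ee_rot: [180.0, -0.0, 87.9]
force: [-0.0, 0.4, -0.2]
gripper_width: 91.4
gripper_force: 0.0
```

```bash
python3 pr.py; python3 look.py pics/c10.png
python3 - <<'E'
from h import *
for c,z in(("top",6),("side",6)):
    optics.grab_frame(c)
    for n in("turner_blade","spoon_rest"):
        r=optics.place_of(c,n)
        if r:print(c,n,r[0]["conf"],atz(c,r[0]["at"],z if n[0]=="t" else 0))
E
```

```text
[ 559.88 -104.8   210.78] [179.98  -0.03  87.95] [-0.01  0.41 -0.21] 91.40439101352173 35.55
side press_knob 0.79 [242.9, 223.9] 
side biscuit_centre 0.73 [241.9, 243.6] [613.75  54.15  18.  ]
side press 0.86 874 [[583.67  20.5   25.16]
 [613.43  61.34  33.23]
 [652.04  88.66  74.89]]
top press_foot 0.76 [212.9, 193.8] 
top press_knob 0.9 [212.3, 190.8] 
top biscuit_centre 0.76 [213.4, 192.9] [623.45  51.78  18.  ]
top press 0.77 746 [[584.89  16.59  25.05]
 [617.07  48.92  33.66]
 [653.81  85.94  75.61]]
tri press_knob [618.99  47.56  59.55] 10.049989826190012
tri biscuit_centre [620.39  50.49  14.46] 7.636885703907097
wrist press 0.82 2646 [[585.97  16.98  30.52]
 [617.63  36.1   33.08]
 [652.89  49.3   67.68]]
wrist biscuit 0.64 1302 [[575.55   8.8   16.15]
 [610.41  23.31  21.02]
 [664.05  51.88  25.36]]
[-0.66 -0.3  -0.81] [-11.76  17.97  90.69  -0.    71.35  -9.77] [-67.09 -44.76  82.77] [88.1  47.42  0.11] 36.2
top turner_blade 0.82 [ 441.22669175 -111.74165638    6.        ]
top spoon_rest 0.92 [ 439.1458669  -115.76888433    0.        ]
side turner_blade 0.77 [ 441.67733112 -127.07423601    6.        ]
side spoon_rest 0.7 [ 444.58103032 -121.64970693    0.        ]
```

View pics/c10.png

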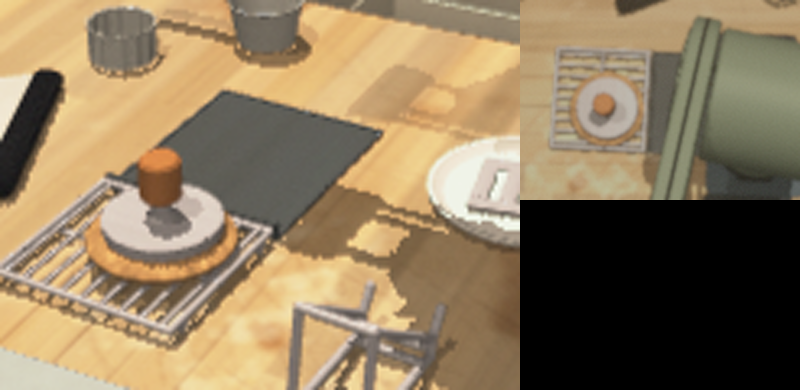

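The press stands flat and central on the turned biscuit (side crop (163,215)). The turner lies in the dish and the arm is clear, so I hand the job in.

```bash
python3 -c "
from workcell import env
print(env.job_done())"
```

```text
the job is handed in; nothing more can be done
None
```

The job is handed in: by the last pictures and depth readings the biscuit lies bottom up on the rack with the press flat and central on it, the turner is back in its spoon rest, and the arm is clear; the judge's verdict was not shown.

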